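# Scan the barcodes of two sloping display stands

## Robot

A 6-joint arm with a two-finger parallel gripper is mounted at the origin on a cart in front of the work surface, level with it; the furniture and walls round the work are solid. World frame = base frame: x ahead of the robot, y to its left, z up, the work surface at z = 0. Lengths are in m, angles in rad, forces in N, time in s.
With the tool pointing down it reaches from about 0.275 to 0.85 m from the base axis. Payload 5.2 kg.
Tool frame: the origin (TCP) lies at the very end of the fingers, on their centre line; the grasp point (between the pads) lies 19 mm behind it; z points along the fingers, y is the direction in which the jaws open and shut (so a half turn about z gives the same grasp; the last joint's range is limited). The gripper opens to 85 mm and grips with 20 to 120 N. Pads are 22 mm wide; open, the fingers measure 114 mm over their backs; the gripper's body (76 mm by 85 mm) begins 54 mm behind the grasp point. The pads swing forward as they close: fully open they stand 13 mm farther back than shut.
Start: joints at [-1.406, 0.259, 1.535, -0, 1.348, -0.203], TCP at [0.198, -0.513, 0.231] pointing down, gripper open.
Joint ranges: [-3.14, 3.14], [-0.91, 2.08], [0.19, 2.58], [-1.22, 4.36], [0.22, 2.71], [-3.12, 3.12]. Speed limits (rad/s): [2.57, 2.57, 3.14, 3.14, 3.14, 3.14].

## Interface

Orientations are given as [roll, pitch, yaw] about the fixed x, y, z axes, in that order (R = Rz(yaw) Ry(pitch) Rx(roll)).
In Python, from rig import r gives the robot as it stands.
- The arm moves only by the tool drive_tool, never from a script. Its argument "targets" is a list of rows, each a list of 5 numbers: the closure, from -1 (fully open) to 1 (shut), then the shift along the tool's x, y, z in mm, then the turn about the tool's z in rad. In form: [[hand, tx, ty, tz, roll], ...]. A call has 1 to 20 rows; each row shifts and turns the pose as measured when the row begins, along the tool's axes as they then stand; what a row does not reach is not made up. A row lasts 1/8 s, in which the tool goes at most 62.5 mm and 10.7 degrees, less where a joint would pass 70% of its speed; a pose out of reach is approached as far as the arm can. A call with a gripper value outside its range is refused whole. The fingers move at their own pace and stop on an object; "force" is the grip in N (left out, the last holds). Time passes only in rows, so rows that do not move let the fingers close. It gives the time, the measured TCP pose, the force and the opening at its end, in the units of the state.
- r.sense(): the state, without advancing time (a new reading comes with each control period).
- r.grab_frame(name): name is "side" or "top" or "wrist"; returns a dict with "image" (420x560x3 uint8, red, green, blue), "range_z" (420x560 float32, m along the optical axis (not along the pixel's ray), 0 where there is no reading), "camera_matrix" (3x3 intrinsics, pixels), "rvec" (rotation vector, rad) and "tvec" (3), from world to camera coordinates, as OpenCV has them; the wrist camera has in their place "hand_eye" (4x4, takes a point from camera to tool coordinates, whose origin is the TCP and whose axes are the flange's). Camera axes: x right, y down, z forward; pixel columns grow to the right and rows downward; lengths in m; the calibration is good to about 2 mm. A picture is of the moment at which its call begins: read the wrist's pose just before it.
- r.finish_job(): hands the job in, once; it reports no verdict.
Trained networks look in a picture, given as the dict that the camera call returned (one of the last four; its "shot" number tells which), for a name from the list of things; names that differ only in an ending like _2 or _b are one class to them, and where a whole thing is asked for, a point or a joint stands for the part that bears it (a point fixed in the world has none). Each returns a list of dicts, best first, with "confidence" (0 to 1); they miss things now and then, are a little off and sometimes report something else, mostly with a low value. They report only what shows in the picture. A call takes as long as a camera call. They do not tell look-alikes from the thing itself.
- r.recognise(picture, query): "location" ([column, row] in pixels, amid what is visible of it).
- r.landmark_of(picture, query): "location" ([column, row] in pixels: a listed point, or the origin of a listed thing).
The state is a dict: "time": time; "q": joint angles; "joint_vel": joint speeds; "effort": joint torques, N m; "position": TCP position; "eef_rot": TCP orientation; "force": force on the tool from outside, world axes, zero at the start; "wrist_torque": the same for the moment, N m; "grip_width": finger opening in m.
Only numpy, scipy, OpenCV 4.12 (cv2) and the standard library are available. Lean on these libraries where they do the work, as an engineer would, in place of code of your own. Each camera call takes 0.05 s, during which the arm holds its last target.

## Task

A jar stands in the way of the barcode on the low stand: set it upright, fully on the round cork mat. Then take the hand scanner from its holder and scan the low stand's barcode first and the tall stand's second: for each, point the scanner's window squarely at the middle of the barcode from about 5 cm away and hold it still there for more than a second. Finally put the scanner back upright, fully down in its holder, without knocking over or shifting the other goods.

Things in the scene. Friction and masses are not known exactly. Their poses are not given: they have to be found in the camera images.
- low_label: white barcode label, 36 x 60 mm, on the sloping face of the LOW light-wood stand (84 mm wide, about 50 mm high). Origin: middle of the barcode, 36 mm above the table. Its z axis points straight out of the label, towards the robot side and up, 33 degrees from vertical; y runs along the level 60 mm side. The stand is fixed and reaches from 25 mm before to 63 mm behind this point, horizontally
- tall_label: the same kind of label on the sloping face of the TALL light-wood stand (84 mm wide, about 135 mm high). Origin: middle of the barcode, 120 mm above the table; z points straight out of it, 30 degrees from vertical, towards the robot side. The stand is fixed and reaches from about 25 mm before to 78 mm behind this point. The two stands may change places (left / right)
- scanner: grey stick-shaped hand scanner, 150 mm long, 0.14 to 0.24 kg. Origin: centre of the dark window in its nose (lower end, as it stands in the holder); z runs from the nose up along the handle, so it looks along -z. Head 44 (x) x 34 (y) mm, from the nose to 41 mm up, then a shoulder to 56 mm; handle above it 30 (x) x 26 (y) mm up to 150 mm
- scanner_grip (a point): point in the middle of the scanner's handle, 118 mm up from the nose: where to grip it (26 mm across its y, 30 mm across its x). Axes as the scanner's
- holder: black holder with an upright pocket open at the top, fixed. Origin: centre of its underside on the table. Pocket 52 (x) x 42 (y) mm inside, floor 10 mm and straight rim 50 mm above the table, above it flared lips to 59 mm; foot 88 x 78 mm. The scanner starts in it, nose on the pocket's floor, its axes parallel to the holder's to within 0.03 rad
- mat: round cork mat, diameter 130 mm, 6 mm thick, fixed. Origin: centre of its underside on the table. Holder and mat may change places; a fixed glass cake stand heaped with sweets, about 170 mm high, stands to the left of them
- jar: honey jar with a white lid, diameter 64 mm, 97 mm tall, 0.25 to 0.5 kg, standing close in front of the low stand's label. Origin: centre of its underside
- jar_mid (a point): centre of the same jar, 48 mm above its underside: the lid begins 86 mm above the underside; a gripper from above holds the glass best about 20 mm above this centre, so that its body clears the lid
- carton: bystander: upright white gift carton with a bow, 155 mm long, 155 mm high, 48 mm thick with the bow, standing between the two stands with its long side pointing away from the robot. Origin: underside; its y axis runs along the long side. Light and easily knocked over
- ring_pack: bystander: flat wrapped ring cake, 90 x 94 x 24 mm, lying between the stands and the holder. Origin: underside
- bar_pack: bystander: flat wrapped butter bar, 57 x 101 x 25 mm, lying between holder and mat. Origin: underside
There are look-alikes about, which are no part of the job. Leave any green look-alike of the scanner alone.

How it is judged:
On the way, in this order (a step that is already met when the one before it is completed fails the run):
1. the jar stands upright on the cork mat, let go (horizontal distance between jar and mat below 0.033 m and height (world z) of jar between 0.002 and 0.011 m and angle between jar's own z axis and vertical below 0.1 rad and contact force between jar and the fingers below 0.3 N), for 0.2 s.
2. scanner still (20 mm/s) for 0.8 s, window 25 to 75 mm from the low label, square to it within 0.17 rad, the label's middle within 12 mm of its line of sight; jar stays on the mat (x of low_label in the frame of scanner between -0.012 and 0.012 m and y of low_label in the frame of scanner between -0.012 and 0.012 m and z of low_label in the frame of scanner between -0.075 and -0.025 m and z of scanner in the frame of low_label above 0.02 m and angle between the z axis of scanner and the z axis of low_label, either way round below 0.17 rad and linear speed of scanner below 0.02 m/s and angular speed of scanner below 0.2 rad/s and horizontal distance between jar and mat below 0.033 m and height (world z) of jar between 0.002 and 0.011 m and angle between jar's own z axis and vertical below 0.1 rad), for 0.8 s.
3. then the same at the tall stand's barcode (x of tall_label in the frame of scanner between -0.012 and 0.012 m and y of tall_label in the frame of scanner between -0.012 and 0.012 m and z of tall_label in the frame of scanner between -0.075 and -0.025 m and z of scanner in the frame of tall_label above 0.02 m and angle between the z axis of scanner and the z axis of tall_label, either way round below 0.17 rad and linear speed of scanner below 0.02 m/s and angular speed of scanner below 0.2 rad/s and horizontal distance between jar and mat below 0.033 m and height (world z) of jar between 0.002 and 0.011 m and angle between jar's own z axis and vertical below 0.1 rad), for 0.8 s.
At the end, for the whole second after the job is handed in: Scanner at rest, upright (0.12 rad), nose on the holder's pocket floor (5 mm in height, 9 mm sideways from centre); jar upright with its centre within 33 mm of the mat's; carton, ring pack and bar pack within 30 mm of where they stood, carton upright (horizontal distance between jar and mat below 0.033 m and height (world z) of jar between 0.002 and 0.011 m and angle between jar's own z axis and vertical below 0.1 rad and horizontal distance between scanner and holder below 0.009 m and height (world z) of scanner between 0.006 and 0.015 m and angle between scanner's own z axis and vertical below 0.12 rad and linear speed of scanner below 0.02 m/s and distance of each of carton, ring_pack, bar_pack from where it was at the start of the episode below 0.03 m and angle between carton's own z axis and vertical below 0.15 rad); the robot touches nothing.
It fails at once if the jar is tipped over (angle between jar's own z axis and vertical above 0.7 rad).
It fails at once if the carton is knocked over or pushed away (angle between carton's own z axis and vertical above 0.4 rad or distance of carton from where it was at the start of the episode above 0.04 m).
It fails at once if a bystander pack is pushed away (distance of any of ring_pack, bar_pack from where it was at the start of the episode above 0.04 m).
It also fails if it takes over 72 s, if anything falls off the work surface, if the arm or the gripper's body presses on something with over 40 N, if the wrist force passes 120 N, or if a joint passes its speed limit or range.

## Working session

There is one attempt and no reset: what is moved stays moved. The work goes in short steps, Python scripts to look and compute and a tool call to move; the robot and the scene stay as the last step left them, time stands still between calls to the robot, and variables do not carry over. Pictures are saved under pics/ and viewed, and the job is handed in when it is done.

Besides the shell and the picture viewer there is one more tool, called as a command line: name --pt "numbers of a row" for each row, then --argument value for the rest. drive_tool: Moves the arm, as the interface text tells. Its arguments: {"type":"object","properties":{"targets":{"type":"array"},"force":{"type":"number"}},"required":["targets"]}

```bash
ls; mkdir -p pics; python3 - <<'E'
from rig import r
import cv2
s=r.sense(); print({k:(s[k]) for k in ('time','position','eef_rot','grip_width','force')})
import numpy as np
for n in('side','top'):
    f=r.grab_frame(n); cv2.imwrite(f'pics/{n}0.png',f['image'][:,:,::-1])
    print(n,f['camera_matrix'],f['rvec'],f['tvec'])
E
```

```text
pics
{'time': 0.0, 'position': array([ 0.19771603, -0.51264703,  0.23047833]), 'eef_rot': array([-3.13976983e+00, -3.89704586e-04,  3.67850144e-01]), 'grip_width': 0.08534642607671891, 'force': array([-0.628642  , -0.97292113,  0.60369373])}
side [[508.30197314   0.         274.7505389 ]
 [  0.         508.30197314 209.52492286]
 [  0.           0.           1.        ]] [ 0.62087249 -2.35454626  1.49209104] [0.45837935 0.19659898 1.0849808 ]
top [[415.77795557   0.         275.56863438]
 [  0.         415.77795557 202.64897648]
 [  0.           0.           1.        ]] [ 2.17305766 -2.11704431  0.19459807] [-0.0468178   0.53126651  0.89698027]
```

View pics/side0.png

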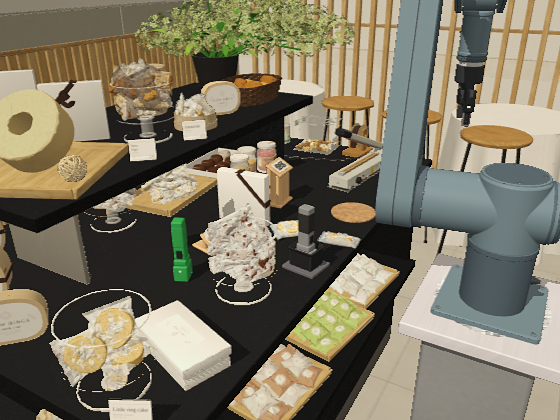

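View pics/top0.png

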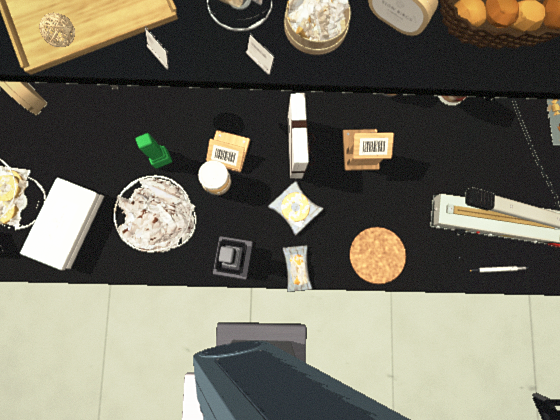

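The top view shows the low stand at (227,150) with the jar (214,176) in front of it, the carton at (297,135) and the tall stand at (370,148). The ring pack is at (296,208), the holder with the grey scanner at (232,257), the bar pack at (298,268) and the mat at (378,255). The green look-alike is at (152,150).

```bash
cat > h.py <<'E'
from rig import r
import cv2, numpy as np
from scipy.spatial.transform import Rotation as Ro
def cam(f):
    R=cv2.Rodrigues(np.array(f['rvec'],float))[0]; return f['camera_matrix'],R,np.array(f['tvec']).ravel()
def cloud(f,T=None):
    d=f['range_z'].astype(float); K=f['camera_matrix']; v,u=np.indices(d.shape)
    P=np.stack([(u-K[0,2])/K[0,0]*d,(v-K[1,2])/K[1,1]*d,d],-1)
    if T is None:
        _,R,t=cam(f); W=(P-t)@R
    else: W=P@T[:3,:3].T+T[:3,3]
    W[d<=0]=np.nan
    return W
def ray(f,uv,z):  # intersect pixel ray with height z
    K,R,t=cam(f); d=R.T@np.linalg.solve(K,[uv[0],uv[1],1]); c=-R.T@t
    return c+d*(z-c[2])/d[2]
def wristT(s,f):
    A=np.eye(4);A[:3,:3]=Ro.from_euler('xyz',s['eef_rot']).as_matrix();A[:3,3]=s['position'];return A@f['hand_eye']
E
python3 - <<'E'
from h import *
f=r.grab_frame('top'); W=cloud(f); np.save('Wtop.npy',W); np.save('Itop.npy',f['image'])
g=r.grab_frame('side'); Wg=cloud(g); np.save('Wside.npy',Wg)
hz=dict(low_label=.036,tall_label=.12,scanner=.01,scanner_grip=.128,holder=0,mat=0,jar=0,jar_mid=.048,carton=0,ring_pack=0,bar_pack=0)
for n in hz:
    for nm,fr in(('top',f),('side',g)):
        L=r.landmark_of(fr,n)
        for l in L[:2]: print(n,nm,np.round(l['location'],1),round(l['confidence'],2),np.round(ray(fr,l['location'],hz[n]),4))
# table check
print(np.nanmedian(W[200:260,330:345,2]), np.nanmedian(W[245:265,370:385],axis=(0,1)))
E
```

```text
low_label top [223.9 155.7] 0.91 [0.6405 0.0894 0.036 ]
tall_label top [371.6 144.7] 0.64 [ 0.6508 -0.2336  0.12  ]
tall_label side [279.4 163.3] 0.46 [ 0.6553 -0.2504  0.12  ]
scanner top [160.4 157. ] 0.73 [0.64   0.2425 0.01  ]
scanner top [235.3 259.7] 0.6 [0.403  0.0554 0.01  ]
scanner side [306.1 266.4] 0.84 [0.3992 0.0763 0.01  ]
scanner side [182.3 278.2] 0.66 [0.6234 0.2591 0.01  ]
scanner_grip top [147.3 144.6] 0.97 [0.634  0.2396 0.128 ]
scanner_grip side [179.7 234.8] 0.85 [0.6122 0.2655 0.128 ]
scanner_grip side [301.6 220.1] 0.79 [0.4137 0.0746 0.128 ]
holder top [230.5 259.6] 0.85 [0.4032 0.0672 0.    ]
holder top [297.7 267.6] 0.71 [ 0.3888 -0.0885  0.    ]
holder side [306.9 267. ] 0.72 [0.4035 0.0632 0.    ]
mat top [376.1 254. ] 0.6 [ 0.4246 -0.2712  0.    ]
mat side [352.  214.2] 0.57 [ 0.4196 -0.2615  0.    ]
jar top [217.2 182. ] 0.89 [0.5854 0.1065 0.    ]
jar_mid top [217.1 178.5] 0.6 [0.5834 0.101  0.048 ]
carton top [297.6 149.5] 0.66 [ 0.6714 -0.0838  0.    ]
carton side [246.8 220.4] 0.82 [ 0.6666 -0.0795  0.    ]
ring_pack top [295.8 206.7] 0.6 [ 0.5311 -0.0818  0.    ]
ring_pack side [289.9 230.2] 0.95 [ 0.5301 -0.0855  0.    ]
bar_pack top [296.4 269.2] 0.72 [ 0.385  -0.0856  0.    ]
bar_pack side [340.9 242.9] 0.83 [ 0.3795 -0.0864  0.    ]
0.0013995977342699775 [ 0.42327127 -0.27150415  0.00746036]
```

```bash
python3 - <<'E'
from h import *
W=np.load('Wtop.npy'); I=np.load('Itop.npy')
def sel(x0,x1,y0,y1,z0,z1):
    return (W[...,0]>x0)&(W[...,0]<x1)&(W[...,1]>y0)&(W[...,1]<y1)&(W[...,2]>z0)&(W[...,2]<z1)
def rect(m,n,z=None):
    P=W[m]; r_=cv2.minAreaRect(P[:,:2].astype(np.float32)*1000); print(n,len(P),'rect mm',np.round(r_[0],1),np.round(r_[1],1),round(r_[2],1),'zmed',np.round(np.median(P[:,2]),4), 'med',np.round(np.median(P[:,:2],0),4))
m=sel(.53,.63,.05,.16,.09,.105); rect(m,'lid'); c=cv2.minEnclosingCircle(W[m][:,:2].astype(np.float32)*1000); print(c)
hsv=cv2.cvtColor(I,cv2.COLOR_RGB2HSV)
m=sel(.34,.5,-.36,-.18,-.005,.02)&(hsv[...,1]>80); 
P=W[m];print('mat',cv2.minEnclosingCircle(P[:,:2].astype(np.float32)*1000),P[:,:2].min(0),P[:,:2].max(0),np.median(P[:,:2],0))
rect(sel(.36,.46,.0,.12,.13,.18),'scanner top')
rect(sel(.33,.48,.0,.14,.04,.065),'holder rim')
rect(sel(.33,.48,.0,.14,.006,.03),'holder foot')
rect(sel(.55,.8,-.14,-.03,.1,.2),'carton')
rect(sel(.45,.6,-.16,-.01,.01,.05),'ring')
rect(sel(.3,.45,-.14,-.03,.01,.05),'bar')
for n,b in (('low',(.6,.75,.02,.16,.01,.07)),('tall',(.58,.8,-.32,-.16,.03,.17))):
    m=sel(*b); rect(m,n+' stand')
    wh=m&(hsv[...,1]<60)&(hsv[...,2]>0); rect(wh,n+' white')
    wh2=cv2.morphologyEx(wh.astype(np.uint8),cv2.MORPH_OPEN,np.ones((2,2)))>0
    P=W[wh2];c=P.mean(0);u,s,v=np.linalg.svd(P-c);nn=v[2]*np.sign(v[2][2]);print('normal',nn,'tilt',np.degrees(np.arccos(nn[2])),'az',np.degrees(np.arctan2(nn[1],nn[0])),c)
big=cv2.resize(I[100:300,120:420],None,fx=2.6,fy=2.6,interpolation=cv2.INTER_CUBIC);cv2.imwrite('pics/topz.png',big[:,:,::-1])
E
```

```text
lid 667 rect mm [581.4 104.1] [61.6 61.4] 66.7 zmed 0.0978 med [0.5808 0.1045]
((581.9293212890625, 104.26953887939453), 31.789852142333984)
mat ((411.90826416015625, -273.7012939453125), 106.20460510253906) [ 0.34314396 -0.35557891] [ 0.49009388 -0.19083167] [ 0.42177714 -0.27249242]
scanner top 233 rect mm [409.9  62.9] [26.8 31.1] 82.0 zmed 0.1602 med [0.4097 0.0618]
holder rim 521 rect mm [409.   62.9] [61.7 71.2] 82.4 zmed 0.0565 med [0.4039 0.0582]
holder foot 498 rect mm [403.1  78. ] [106.8 115.2] 82.5 zmed 0.0111 med [0.3984 0.0466]
carton 1246 rect mm [674.8 -83.3] [150.1  47.9] 3.7 zmed 0.1496 med [ 0.6637 -0.0754]
ring 1187 rect mm [533.  -80.2] [97.7 96.7] 45.1 zmed 0.0195 med [ 0.5263 -0.08  ]
bar 912 rect mm [387.8 -85.7] [100.4  55. ] 7.2 zmed 0.0184 med [ 0.3879 -0.0851]
low stand 910 rect mm [661.4  83.7] [84.5 83. ] 76.3 zmed 0.0369 med [0.6478 0.084 ]
low white 394 rect mm [658.5  83.7] [63.2 74.1] 76.9 zmed 0.0375 med [0.6423 0.0889]Traceback (most recent call last):
  File "<stdin>", line 21, in <module>
    u, s, vh = gufunc(a, signature=signature)
               ~~~~~~^^^^^^^^^^^^^^^^^^^^^^^^
    raise LinAlgError("SVD did not converge")
numpy.linalg.LinAlgError: SVD did not converge
```

```bash
python3 - <<'E'
from h import *
W=np.load('Wtop.npy'); I=np.load('Itop.npy')
big=cv2.resize(I[100:300,120:420],None,fx=2.6,fy=2.6,interpolation=cv2.INTER_CUBIC);cv2.imwrite('pics/topz.png',big[:,:,::-1])
hsv=cv2.cvtColor(I,cv2.COLOR_RGB2HSV)
def sel(x0,x1,y0,y1,z0,z1):
    return (W[...,0]>x0)&(W[...,0]<x1)&(W[...,1]>y0)&(W[...,1]<y1)&(W[...,2]>z0)&(W[...,2]<z1)
for n,b in (('low',(.6,.75,.02,.16,.012,.046)),('tall',(.58,.8,-.32,-.16,.09,.128))):
    m=sel(*b); P=W[m]
    for it in range(8):
        A=np.c_[P[:,:2],np.ones(len(P))]; k,*_=np.linalg.lstsq(A,P[:,2],rcond=None); e=abs(P[:,2]-A@k); P=P[e<max(.003,np.percentile(e,90)*.9)]
    nn=np.array([-k[0],-k[1],1]);nn/=np.linalg.norm(nn)
    print(n,len(P),'normal',nn,'tilt',np.degrees(np.arccos(nn[2])),'az',np.degrees(np.arctan2(nn[1],nn[0])),P.mean(0),P.min(0),P.max(0))
    rr=cv2.minAreaRect(P[:,:2].astype(np.float32)*1000);print(rr)
    # label pixels
    full=np.isfinite(W[...,0])&(abs(W[...,2]-(W[...,:2]@k[:2]+k[2]))<.005)&sel(b[0],b[1],b[2],b[3],0,.2)
    lab=full&(hsv[...,1]<70)
    lab=cv2.morphologyEx(lab.astype(np.uint8),cv2.MORPH_CLOSE,np.ones((3,3)))
    nb,L,st,ce=cv2.connectedComponentsWithStats(lab); i=1+np.argmax(st[1:,4]); print(st[i],ce[i])
    Q=W[(L==i)&full]; rr=cv2.minAreaRect(Q[:,:2].astype(np.float32)*1000);print('label',rr,Q[:,:].mean(0),Q.min(0),Q.max(0))
m=sel(.34,.5,-.36,-.18,-.005,.02)&(hsv[...,1]>80)
nb,L,st,ce=cv2.connectedComponentsWithStats(m.astype(np.uint8)); i=1+np.argmax(st[1:,4]);P=W[L==i];print('mat',cv2.minEnclosingCircle(P[:,:2].astype(np.float32)*1000))
E
```

```text
low 427 normal [-0.48602228  0.1157128   0.86625221] tilt 29.97399937197212 az 166.60825990811082 [0.6386334  0.08671959 0.03462635] [0.6120945  0.04489019 0.02367711] [0.66528728 0.13200901 0.04479065]
((640.2103271484375, 88.34147644042969), (83.5556869506836, 39.64284133911133), 76.27947235107422)
[211 145  28  21 403] [224.37717122 154.9751861 ]
label ((640.1145629882812, 89.02696228027344), (61.420921325683594, 35.90816879272461), 77.65546417236328) [0.64196598 0.08836463 0.03703039] [0.62072397 0.05622652 0.02195594] [0.66268843 0.12059337 0.04940838]
tall 604 normal [-0.49300763 -0.02218015  0.86974221] tilt 29.571303407397444 az -177.42403009527055 [ 0.64194974 -0.23569266  0.11760343] [ 0.62324873 -0.27829391  0.10596072] [ 0.66567121 -0.19401747  0.12797743]
((644.862548828125, -235.68667602539062), (40.19655990600586, 83.72736358642578), 3.8901612758636475)
[359 138  29  17 478] [373.08786611 146.00627615]
label ((647.485595703125, -236.74359130859375), (31.318557739257812, 61.28084182739258), 2.430680513381958) [ 0.64766137 -0.23652498  0.12149199] [ 0.63083588 -0.2674935   0.10996339] [ 0.66398668 -0.20622121  0.13222928]
mat ((422.5554504394531, -273.2311096191406), 69.32693481445312)
```

View pics/topz.png

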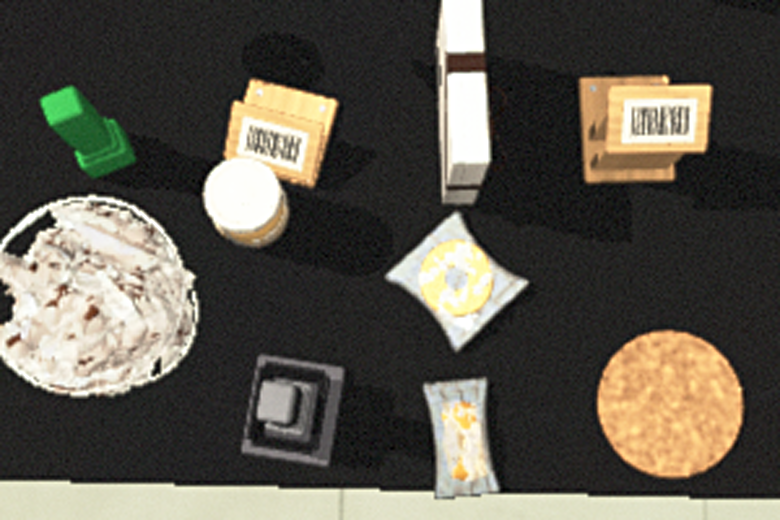

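```bash
python3 - <<'E'
from h import *
W=np.load('Wtop.npy'); G=np.load('Wside.npy')
P=np.r_[W.reshape(-1,3),G.reshape(-1,3)];P=P[np.isfinite(P).all(1)]
c=np.array([.581,.104])
d=P[:,:2]-c
q=np.hypot(*d.T); a=np.degrees(np.arctan2(d[:,1],d[:,0]))
for lo in range(-180,180,15):
    m=(a>=lo)&(a<lo+15)&(q>.036)&(q<.16)
    print(lo,[ (round(q[m&(P[:,2]>z)].min()*1000) if (m&(P[:,2]>z)).any() else None) for z in(.03,.05,.1,.13,.16)])
# cake stand extents
m=(P[:,0]>.4)&(P[:,0]<.62)&(P[:,1]>.12)&(P[:,1]<.32)&(P[:,2]>.03); print(P[m].min(0),P[m].max(0),np.percentile(P[m],1,axis=0))
E
```

```text
-180 [136, 136, 159, 159, 159]
-165 [142, 142, None, None, None]
-150 [None, None, None, None, None]
-135 [None, None, None, None, None]
-120 [None, None, None, None, None]
-105 [None, None, None, None, None]
-90 [None, None, None, None, None]
-75 [None, None, None, None, None]
-60 [63, None, None, None, None]
-45 [54, 86, 158, 158, 158]
-30 [51, 83, 143, 143, 143]
-15 [52, 77, 136, 136, 136]
0 [52, 86, 134, 134, 134]
15 [59, 142, 142, 142, 142]
30 [158, 158, 158, 158, 158]
45 [139, 148, None, None, None]
60 [123, 127, 129, 130, None]
75 [143, 145, 148, 148, None]
90 [86, 86, 86, 86, 131]
105 [70, 70, 70, 70, 98]
120 [68, 68, 68, 68, 83]
135 [68, 68, 68, 68, 81]
150 [77, 77, 77, 77, 84]
165 [None, None, None, None, None]
[0.40975847 0.12005798 0.03027246] [0.61999891 0.2926303  0.18476968] [0.41540414 0.12757577 0.05646634]
```

```bash
cat >> h.py <<'E'
def go(goal,yaw=None,n=None,s=None):
    """total shift in present tool axes (mm) and turn about tool z needed; n rows"""
    s=s or r.sense(); R=Ro.from_euler('xyz',s['eef_rot']).as_matrix(); p=np.array(s['position'])
    d=R.T@(np.array(goal)-p)*1000
    t=0.
    if yaw is not None:
        # tool x heading
        cur=np.arctan2(R[1,0],R[0,0]); t=-((yaw-cur+np.pi)%(2*np.pi)-np.pi)
    print('t',round(s['time'],2),'pos',np.round(p,4),'rpy',np.round(s['eef_rot'],3),'w',round(s['grip_width'],4),'F',np.round(s['force'],1))
    print(' shift',np.round(d,1),'len',round(np.linalg.norm(d)),'turn',round(t,3))
    return d,t
E
python3 - <<'E'
from h import *
go([.579,.105,.22],np.radians(-20)); print(r.sense()['q'])
E
```

```text
t 1.3 pos [ 0.1978 -0.5132  0.2313] rpy [-3.142  0.     0.368] w 0.0853 F [-0.4 -0.5  0. ]
 shift [ 578.  -439.8   11.3] len 726 turn 0.717
[-1.40578039e+00  2.58573834e-01  1.53503809e+00 -3.02812339e-05
  1.34799107e+00 -2.02816789e-01]
```

drive_tool --pt "-1 20 -15 0 0" --pt "-1 41 -31 0 0" --pt "-1 41 -31 0 0" --pt "-1 41 -31 0 0" --pt "-1 41 -31 0 0" --pt "-1 41 -31 0 0" --pt "-1 41 -31 0 0" --pt "-1 41 -31 0 0" --pt "-1 41 -31 0 0" --pt "-1 41 -31 0 0" --pt "-1 41 -31 0 0" --pt "-1 41 -31 0 0" --pt "-1 41 -31 0 0" --force 40

```text
time: 2.92
position: [0.5424, 0.0621, 0.234]
eef_rot: [-3.141, -0.006, 0.367]
force: [-0.1, 0.0, -0.1]
grip_width: 0.0851
```

```bash
python3 - <<'E'
from h import *
go([.579,.105,.22],np.radians(-20)); print(r.sense()['q'])
E
```

```text
t 2.92 pos [0.5424 0.0621 0.234 ] rpy [-3.141 -0.006  0.367] w 0.0851 F [-0.1  0.  -0.1]
 shift [ 49.4 -27.   14.3] len 58 turn 0.716
[-0.09228624  0.24608889  1.54508133  0.00295758  1.34536914  1.11135178]
```

drive_tool --pt "-1 30 -16 0 0.1" --pt "-1 12 -10 0 0.18" --pt "-1 0 0 0 0.18" --pt "-1 0 0 0 0.18" --pt "-1 0 0 0 0.07" --pt "-1 0 0 0 0"

```text
time: 3.68
position: [0.569, 0.1141, 0.2338]
eef_rot: [-3.136, 0.0, -0.355]
force: [0.4, 0.5, -0.1]
grip_width: 0.0853
```

```bash
python3 - <<'E'
from h import *
go([.580,.104,.05],np.radians(-20)); s=r.sense();print(s['q'])
f=r.grab_frame('wrist'); T=wristT(s,f); W=cloud(f,T)
cv2.imwrite('pics/w1.png',f['image'][:,:,::-1])
m=(abs(W[...,2]-.097)<.006)&(abs(W[...,0]-.58)<.06)&(abs(W[...,1]-.104)<.06)
print(m.sum(),cv2.minEnclosingCircle(W[m][:,:2].astype(np.float32)*1000), np.median(W[m],0))
E
```

```text
t 3.67 pos [0.569  0.1141 0.2338] rpy [-3.136  0.    -0.355] w 0.0853 F [ 0.4  0.5 -0.1]
 shift [ 13.9   6.7 183.8] len 184 turn -0.006
[0.00235928 0.30969501 1.45881216 0.00566339 1.37131091 1.92671175]
5203 ((564.333984375, 123.56974792480469), 56.136024475097656) [0.58365658 0.1061815  0.09560296]
```

View pics/w1.png

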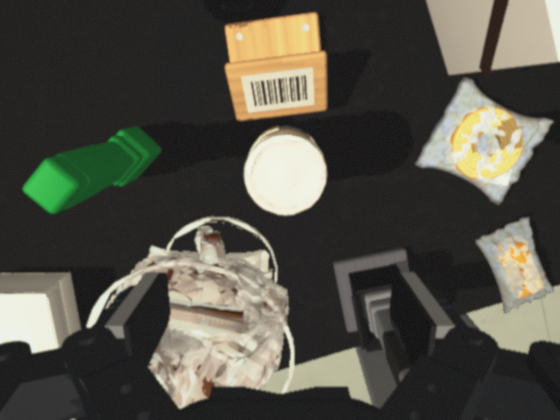

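The wrist view shows the jar lid at (286,170), the low barcode at (278,92), the green look-alike at (95,170), and the ring and bar packs on the right.

```bash
cat > lab.py <<'E'
from h import *
def label(f,T,W,c0,tilt):
    # white/bars label as region brighter, low saturation near c0
    hsv=cv2.cvtColor(f['image'],cv2.COLOR_RGB2HSV)
    near=(abs(W[...,0]-c0[0])<.04)&(abs(W[...,1]-c0[1])<.055)&(abs(W[...,2]-c0[2])<.025)
    m=(near&(hsv[...,1]<70)).astype(np.uint8)
    m=cv2.morphologyEx(m,cv2.MORPH_CLOSE,np.ones((7,7)));m=cv2.morphologyEx(m,cv2.MORPH_OPEN,np.ones((5,5)))
    nb,L,st,ce=cv2.connectedComponentsWithStats(m); i=1+np.argmax(st[1:,4])
    rr=cv2.minAreaRect(np.argwhere(L==i)[:,::-1].astype(np.float32)); 
    K=f['camera_matrix']; C=T[:3,3]
    def on(uv,z): 
        d=T[:3,:3]@np.linalg.solve(K,[uv[0],uv[1],1]); return C+d*(z-C[2])/d[2]
    P=W[(L==i)&near]; cc=P.mean(0)
    A=np.c_[P[:,:2],np.ones(len(P))]; k=np.linalg.lstsq(A,P[:,2],rcond=None)[0]; nn=np.array([-k[0],-k[1],1]);nn/=np.linalg.norm(nn)
    print('label px',rr,'center ray',np.round(on(rr[0],c0[2]),4),'cloud mean',np.round(cc,4),'normal tilt',np.degrees(np.arccos(nn[2])).round(1),'az',np.degrees(np.arctan2(nn[1],nn[0])).round(1))
    b=cv2.boxPoints(rr); 
    # 3D side directions on plane
    Q=[]
    for uv in b:
        d=T[:3,:3]@np.linalg.solve(K,[uv[0],uv[1],1]); t=(k[2]+k[0]*C[0]+k[1]*C[1]-C[2])/(d[2]-k[0]*d[0]-k[1]*d[1]); Q.append(C+t*d)
    Q=np.array(Q); print(np.round(Q,4).tolist(), [np.round(np.linalg.norm(Q[i]-Q[i-1]),4) for i in range(4)],'mid',Q.mean(0).round(4))
    L_=max([Q[i]-Q[i-1] for i in range(4)],key=np.linalg.norm); print('long az',np.degrees(np.arctan2(L_[1],L_[0])).round(1))
E
python3 - <<'E'
from lab import *
s=r.sense();f=r.grab_frame('wrist'); T=wristT(s,f); W=cloud(f,T)
m=(abs(W[...,2]-.097)<.008)&(np.hypot(W[...,0]-.583,W[...,1]-.106)<.045)
nb,L,st,ce=cv2.connectedComponentsWithStats(m.astype(np.uint8)); i=1+np.argmax(st[1:,4]);P=W[L==i]
print(cv2.minEnclosingCircle(P[:,:2].astype(np.float32)*1000),P.mean(0))
label(f,T,W,np.array([.64,.089,.036]),33)
E
```

```text
((582.6660766601562, 106.7516098022461), 31.631492614746094) [0.58361662 0.10627454 0.09551175]
label px ((278.830810546875, 89.64615631103516), (36.71427917480469, 71.19593811035156), 82.87498474121094) center ray [0.6428 0.0898 0.036 ] cloud mean [0.6428 0.0899 0.0355] normal tilt 33.1 az 166.7
[[0.6638, 0.1152, 0.0449], [0.6499, 0.058, 0.0448], [0.6202, 0.0623, 0.0253], [0.635, 0.1246, 0.0253]] [np.float64(0.036), np.float64(0.0589), np.float64(0.0358), np.float64(0.064)] mid [0.6422 0.09   0.0351]
long az 76.6
```

```bash
python3 - <<'E'
from h import *
go([.5825,.1055,.05],np.radians(-20))
E
```

```text
t 3.77 pos [0.5693 0.1138 0.2338] rpy [-3.136 -0.    -0.354] w 0.0852 F [-0.   0.3 -0.2]
 shift [ 15.3   4.3 183.8] len 185 turn -0.005
```

drive_tool --pt "-1 15 4 10 0" --pt "-1 0 0 30 0" --pt "-1 0 0 30 0" --pt "-1 0 0 25 0" --pt "-1 0 0 0 0"

```text
time: 4.4
position: [0.5853, 0.1025, 0.1341]
eef_rot: [-3.136, -0.001, -0.351]
force: [-0.1, 0.3, 0.3]
grip_width: 0.0856
```

```bash
python3 - <<'E'
from h import *
go([.5825,.1055,.05],np.radians(-20))
E
```

```text
t 4.4 pos [0.5853 0.1025 0.1341] rpy [-3.136e+00 -1.000e-03 -3.510e-01] w 0.0856 F [-0.1  0.3  0.3]
 shift [-3.8 -1.4 84.1] len 84 turn -0.002
```

drive_tool --pt "-1 -3 -1 20 0" --pt "-1 0 0 28 0" --pt "-1 0 0 24 0" --pt "-1 0 0 9 0" --pt "-1 0 0 0 0"

```text
time: 5.03
position: [0.5892, 0.1028, 0.0555]
eef_rot: [-3.134, -0.01, -0.351]
force: [-0.2, -0.3, -0.3]
grip_width: 0.0854
```

```bash
python3 - <<'E'
from h import *
go([.5825,.1055,.05],np.radians(-20))
E
```

```text
t 5.03 pos [0.5892 0.1028 0.0555] rpy [-3.134 -0.01  -0.351] w 0.0854 F [-0.2 -0.3 -0.3]
 shift [-7.3 -0.2  5.4] len 9 turn -0.002
```

drive_tool --pt "-1 -7 0 4 0" --pt "-1 0 0 0 0" --pt "1 0 0 0 0" --pt "1 0 0 0 0" --pt "1 0 0 0 0" --pt "1 0 0 0 0" --force 50

```text
time: 5.78
position: [0.5844, 0.1053, 0.0545]
eef_rot: [-3.132, -0.015, -0.351]
force: [0.2, 0.2, -0.2]
grip_width: 0.0622
```

```bash
python3 - <<'E'
from h import *
go([.4225,-.273,.12],np.radians(-20)); print(r.sense()['q'])
E
```

```text
t 5.78 pos [0.5844 0.1053 0.0545] rpy [-3.132 -0.015 -0.351] w 0.0622 F [ 0.2  0.2 -0.2]
 shift [-21.  410.2 -69.8] len 417 turn -0.002
[-0.01194069  0.49400192  1.65617192  0.00493404  0.97371003  1.90696814]
```

drive_tool --pt "1 0 0 -15 0" --pt "1 0 0 -25 0" --pt "1 0 0 -25 0" --pt "1 0 0 -10 0" --pt "1 0 0 0 0"

```text
time: 6.4
position: [0.5808, 0.1051, 0.1313]
eef_rot: [-3.134, -0.01, -0.351]
force: [-0.7, 0.3, -4.5]
grip_width: 0.0621
```

```bash
python3 - <<'E'
from h import *
go([.4225,-.273,.12],np.radians(-20))
f=r.grab_frame('wrist');cv2.imwrite('pics/w2.png',f['image'][:,:,::-1])
E
```

```text
t 6.4 pos [0.5808 0.1051 0.1313] rpy [-3.134 -0.01  -0.351] w 0.0621 F [-0.7  0.3 -4.5]
 shift [-18.8 409.6   7.8] len 410 turn -0.002
```

View pics/w2.png

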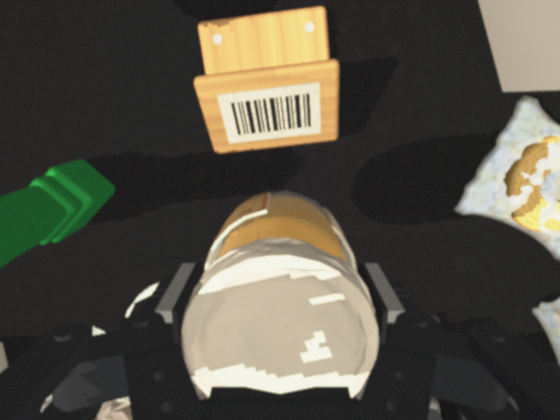

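The jar is held, with its lid between the pads at (280,310), and it hangs clear of the stand.

drive_tool --pt "1 -2 20 0 0" --pt "1 -2 40 0 0" --pt "1 -2 45 0 0" --pt "1 -2 45 0 0" --pt "1 -2 45 0 0" --pt "1 -2 45 0 0" --pt "1 -2 45 0 0" --pt "1 -2 45 0 0" --pt "1 -2 35 0 0" --pt "1 -1 20 0 0" --pt "1 0 0 0 0"

```text
time: 7.82
position: [0.4127, -0.2638, 0.118]
eef_rot: [-3.136, 0.01, -0.352]
force: [-0.5, 0.4, -5.0]
grip_width: 0.062
```

```bash
python3 - <<'E'
from h import *
go([.4225,-.273,.065],np.radians(-20))
f=r.grab_frame('top');W=cloud(f);cv2.imwrite('pics/t2.png',cv2.resize(f['image'][150:320,280:480,::-1],None,fx=3,fy=3))
m=(abs(W[...,0]-.42)<.09)&(abs(W[...,1]+.27)<.09)&(W[...,2]<.02)&(cv2.cvtColor(f['image'],cv2.COLOR_RGB2HSV)[...,1]>80)
print(W[m][:,:2].min(0),W[m][:,:2].max(0))
E
```

```text
t 7.83 pos [ 0.4127 -0.2638  0.118 ] rpy [-3.136  0.01  -0.352] w 0.062 F [-0.5  0.4 -5. ]
 shift [12.9  5.5 52.8] len 55 turn -0.003
[ 0.35773107 -0.3328863 ] [ 0.50950472 -0.18351307]
```

View pics/t2.png

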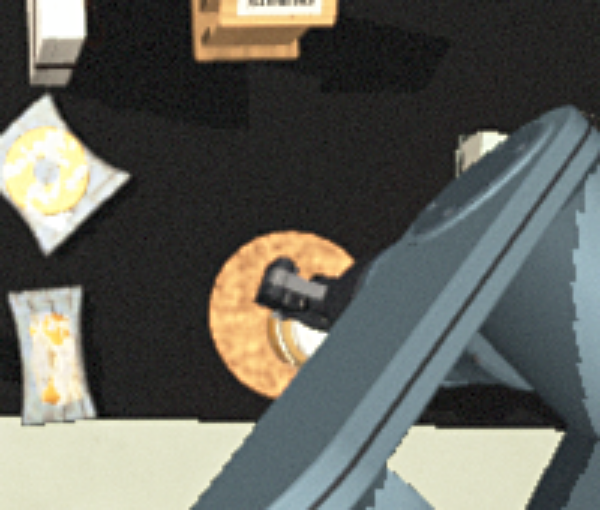

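drive_tool --pt "1 11 5 6 0" --pt "1 0 0 15 0" --pt "1 0 0 15 0" --pt "1 0 0 12 0" --pt "1 0 0 0 0"

```text
time: 8.5
position: [0.4215, -0.2675, 0.0645]
eef_rot: [-3.133, 0.015, -0.348]
force: [0.5, -0.2, -4.3]
grip_width: 0.0621
```

```bash
python3 - <<'E'
from h import *
go([.4235,-.273,.061],np.radians(-20))
E
```

```text
t 8.5 pos [ 0.4215 -0.2675  0.0645] rpy [-3.133  0.015 -0.348] w 0.0621 F [ 0.5 -0.2 -4.3]
 shift [3.8 4.5 3.4] len 7 turn 0.001
```

drive_tool --pt "1 4 5 2 0" --pt "1 0 0 2 0" --pt "1 0 0 0 0" --pt "-1 0 0 0 0" --pt "-1 0 0 0 0" --pt "-1 0 0 0 0" --pt "-1 0 0 -10 0" --pt "-1 0 0 -40 0" --pt "-1 0 0 -40 0" --pt "-1 0 0 -40 0" --pt "-1 0 0 -20 0" --pt "-1 0 0 0 0"

```text
time: 10.0
position: [0.4268, -0.2771, 0.2211]
eef_rot: [-3.137, 0.006, -0.347]
force: [-0.8, 0.4, 0.1]
grip_width: 0.0854
```

```bash
python3 - <<'E'
from h import *
go([.41,.0625,.25],np.radians(-8)); print(r.sense()['q'])
s=r.sense();f=r.grab_frame('wrist');T=wristT(s,f);W=cloud(f,T);cv2.imwrite('pics/w3.png',f['image'][:,:,::-1])
m=(abs(W[...,2]-.103)<.01)&(np.hypot(W[...,0]-.4225,W[...,1]+.273)<.06)
if m.sum()>30: print(cv2.minEnclosingCircle(W[m][:,:2].astype(np.float32)*1000),np.median(W[m],0))
E
```

```text
t 10.0 pos [ 0.4268 -0.2771  0.2211] rpy [-3.137  0.006 -0.347] w 0.0854 F [-0.8  0.4  0.1]
 shift [-131.5 -313.8  -26.5] len 341 turn -0.208
[-0.79662307  0.19648905  1.64146595  0.00182381  1.31136866  1.12090887]
((421.7612609863281, -273.0894775390625), 31.910930633544922) [ 0.42363769 -0.27374467  0.10152713]
```

View pics/w3.png

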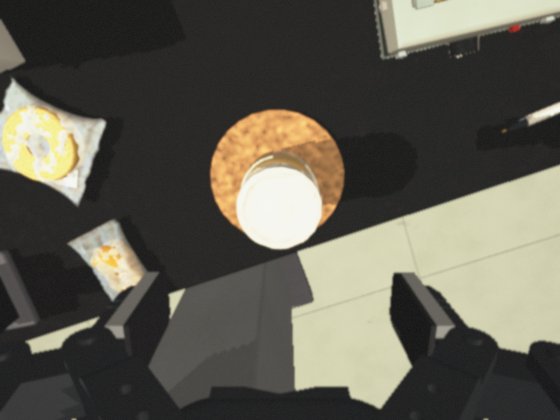

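```bash
python3 - <<'E'
from h import *
from scipy.optimize import least_squares
D=[(.2586,1.535,.5500,.2313),(.4940,1.6562,.5938,.0545),(.19649,1.64147,.5088,.2211),(.3097,1.4588,.5803,.2338),(.2461,1.5451,.5459,.2340)]
def fk(p,q2,q3): return p[2]+p[0]*np.sin(q2)+p[1]*np.sin(q2+q3), p[3]+p[0]*np.cos(q2)+p[1]*np.cos(q2+q3)
res=least_squares(lambda p: np.concatenate([np.array(fk(p,a,b))-[rr,z] for a,b,rr,z in D])*1000,[.4,.4,0,0])
print(res.x,res.fun)
W=np.r_[np.load('Wtop.npy').reshape(-1,3),np.load('Wside.npy').reshape(-1,3)]
for x0 in np.arange(.6,1.6,.1):
    m=(W[:,0]>x0)&(W[:,0]<x0+.1)&(abs(W[:,1]-.0)<.35); print(round(x0,1),np.percentile(W[m,2],[2,50,99.5]).round(2) if m.sum()>20 else None)
E
```

```text
[ 0.48235864  0.41881269  0.01716687 -0.14207569] [-1.0204483   0.40112746  2.53589631 -1.19668953  6.49152772 -0.66386867
 -5.46897249  1.27229997 -2.53800325  0.18713078]
0.6 [-0.    0.    0.15]
0.7 [-0.    0.25  0.31]
0.8 [-0.    0.25  0.43]
0.9 [-0.    0.07  0.48]
1.0 [-0.    0.3   0.48]
1.1 [-0.    0.39  0.49]
1.2 [-0.    0.13  0.46]
1.3 None
1.4 None
1.5 None
```

drive_tool --pt "-1 -15 -30 -15 -0.1" --pt "-1 -15 -45 -10 -0.11" --pt "-1 -10 -50 0 0" --pt "-1 -10 -50 0 0" --pt "-1 -9 -50 0 0" --pt "-1 -9 -45 0 0" --pt "-1 0 -30 0 0" --pt "-1 0 0 0 0"

```text
time: 11.05
position: [0.4048, 0.0422, 0.2393]
eef_rot: [-3.128, 0.023, -0.133]
force: [0.1, -0.1, 0.2]
grip_width: 0.0852
```

```bash
python3 - <<'E'
from h import *
go([.41,.0625,.25],np.radians(-8)); print(r.sense()['q'])
s=r.sense();f=r.grab_frame('wrist');T=wristT(s,f);W=cloud(f,T);cv2.imwrite('pics/w4.png',f['image'][:,:,::-1])
m=(abs(W[...,2]-.16)<.006)&(np.hypot(W[...,0]-.41,W[...,1]-.0625)<.05)
if m.sum()>30: print(cv2.minAreaRect(W[m][:,:2].astype(np.float32)*1000),np.median(W[m],0))
E
```

```text
t 11.05 pos [0.4048 0.0422 0.2393] rpy [-3.128  0.023 -0.133] w 0.0852 F [ 0.1 -0.1  0.2]
 shift [  2.2 -21.  -10.5] len 24 turn 0.007
[-1.83079086e-01  7.98835905e-04  1.81757828e+00  1.25796588e-02
  1.34650819e+00  1.51767152e+00]
((410.4328918457031, 64.94842529296875), (25.756990432739258, 29.238317489624023), 81.88325500488281) [0.41142776 0.06428273 0.15847465]
```

View pics/w4.png

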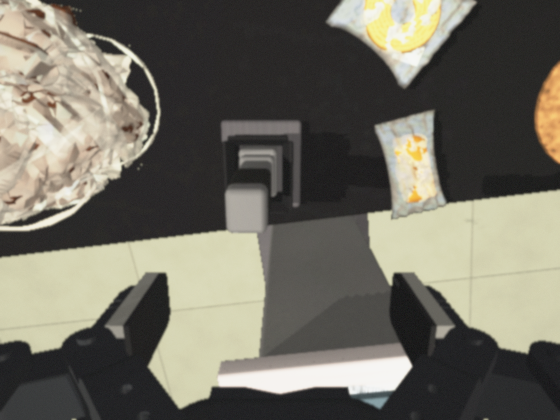

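drive_tool --pt "-1 2 -22 5 0.0" --pt "-1 0 0 15 0" --pt "-1 0 0 15 0" --pt "-1 0 0 0 0"

```text
time: 11.6
position: [0.4082, 0.0596, 0.2011]
eef_rot: [-3.131, 0.027, -0.138]
force: [-0.4, 0.8, -0.6]
grip_width: 0.0853
```

```bash
python3 - <<'E'
from h import *
go([.4105,.0637,.109],np.radians(-8))
E
```

```text
t 11.6 pos [0.4082 0.0596 0.2011] rpy [-3.131  0.027 -0.138] w 0.0853 F [-0.4  0.8 -0.6]
 shift [ 4.2 -3.4 92.1] len 92 turn 0.002
```

drive_tool --pt "-1 4 -4 10 0.0" --pt "-1 0 0 25 0" --pt "-1 0 0 25 0" --pt "-1 0 0 22 0" --pt "-1 0 0 8 0" --pt "-1 0 0 0 0"

```text
time: 12.35
position: [0.4139, 0.062, 0.1089]
eef_rot: [-3.131, 0.023, -0.142]
force: [0.8, -0.1, 0.1]
grip_width: 0.0857
```

```bash
python3 - <<'E'
from h import *
go([.4105,.0637,.109],np.radians(-8))
E
```

```text
t 12.35 pos [0.4139 0.062  0.1089] rpy [-3.131  0.023 -0.142] w 0.0857 F [ 0.8 -0.1  0.1]
 shift [-3.7 -1.2  0. ] len 4 turn -0.002
```

drive_tool --pt "-1 -4 -1 0 0" --pt "1 0 0 0 0" --pt "1 0 0 0 0" --pt "1 0 0 0 0" --pt "1 0 0 0 0" --pt "1 0 0 0 0" --pt "1 0 0 0 0" --pt "1 0 0 -10 0" --pt "1 0 0 -20 0" --pt "1 0 0 -30 0" --pt "1 0 0 -20 0" --pt "1 0 0 0 0" --force 70

```text
time: 13.85
position: [0.4119, 0.0626, 0.1943]
eef_rot: [-3.131, 0.021, -0.142]
force: [-0.3, -0.5, -3.5]
grip_width: 0.0251
```

```bash
python3 - <<'E'
from h import *
go([.41,-.0,.6],np.radians(-8)); s=r.sense();print(s['q'])
f=r.grab_frame('side');W=cloud(f);cv2.imwrite('pics/s2.png',cv2.resize(f['image'][100:310,200:480,::-1],None,fx=2.6,fy=2.6))
E
```

```text
t 13.85 pos [0.4119 0.0626 0.1943] rpy [-3.131  0.021 -0.142] w 0.0251 F [-0.3 -0.5 -3.5]
 shift [  -1.7   58.  -406.4] len 411 turn -0.002
[-0.12780742  0.05792966  1.87399604  0.01134247  1.23098439  1.58105678]
```

View pics/s2.png

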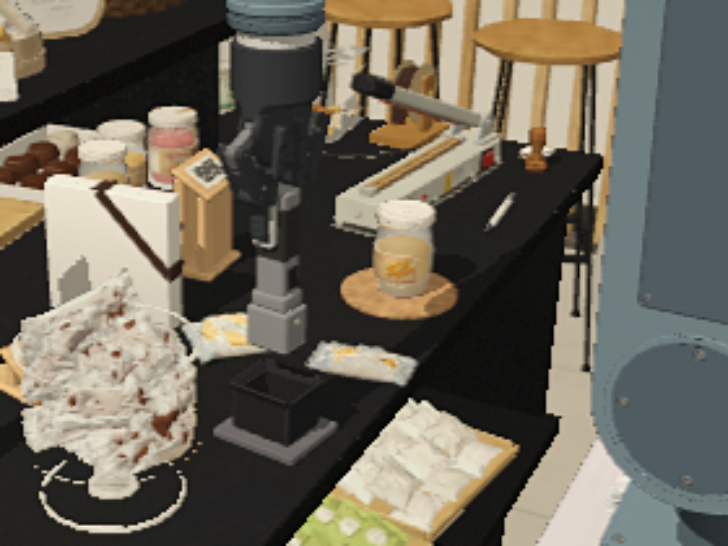

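The scanner (320,270 in the original side view) hangs from the gripper above the empty pocket, and the jar stands on the mat. I'll lift it to the reach limit and see whether the tool can tilt there.

drive_tool --pt "1 0 0 -30 0" --pt "1 0 0 -55 0" --pt "1 0 0 -55 0" --pt "1 0 0 -55 0" --pt "1 0 0 -55 0" --pt "1 0 0 -55 0" --pt "1 0 0 -55 0" --pt "1 0 0 -55 0" --pt "1 0 0 -30 0"

```text
time: 15.02
position: [0.4227, 0.0562, 0.6375]
eef_rot: [-3.131, 0.05, -0.142]
force: [-0.3, -0.1, -1.9]
grip_width: 0.0251
```

```bash
python3 - <<'E'
from h import *
go([.41,.0625,.6],np.radians(-8)); s=r.sense();print(s['q'])
E
```

```text
t 15.03 pos [0.4227 0.0562 0.6375] rpy [-3.131  0.05  -0.142] w 0.0251 F [-0.3 -0.1 -1.9]
 shift [-11.5  -4.   38.2] len 40 turn -0.002
[-0.13962006  0.13440556  0.70412542  0.01483419  2.35335625  1.58361564]
```

drive_tool --pt "1 40 0 0 0" --pt "1 40 0 0 0" --pt "1 40 0 0 0" --pt "1 40 0 0 0"

```text
time: 15.52
position: [0.5778, 0.0332, 0.6214]
eef_rot: [-3.13, 0.04, -0.141]
force: [20.2, 1.1, 36.0]
grip_width: 0.0253
```

```bash
python3 - <<'E'
from h import *
go([.41,.0625,.6],np.radians(-8)); s=r.sense();print(s['q'])
E
```

```text
t 15.53 pos [0.5778 0.0332 0.6214] rpy [-3.13   0.04  -0.141] w 0.0253 F [20.2  1.1 36. ]
 shift [-169.2   -5.1   28.3] len 172 turn -0.002
[-0.14273629  0.51133229  0.18680808  0.01959215  2.4834625   1.5847629 ]
```

drive_tool --pt "1 10 0 0 0" --pt "1 10 0 0 0"

```text
time: 15.78
position: [0.5951, 0.0292, 0.6065]
eef_rot: [-3.128, 0.044, -0.142]
force: [0.1, 0.3, -0.6]
grip_width: 0.0255
```

```bash
python3 - <<'E'
from h import *
go([.41,.0625,.6],np.radians(-8)); s=r.sense();print(s['q'])
E
```

```text
t 15.78 pos [0.5951 0.0292 0.6065] rpy [-3.128  0.044 -0.142] w 0.0255 F [ 0.1  0.3 -0.6]
 shift [-187.4   -6.6   14.9] len 188 turn -0.002
[-0.14593374  0.5362957   0.18752583  0.02096516  2.46211769  1.58297076]
```

drive_tool --pt "1 35 0 -35 0" --pt "1 35 0 -35 0" --pt "1 35 0 -35 0"

```text
time: 16.15
position: [0.6192, 0.0107, 0.6131]
eef_rot: [-3.113, -0.044, -0.143]
force: [-0.1, -0.5, -1.8]
grip_width: 0.0253
```

```bash
python3 - <<'E'
from h import *
go([.41,.0625,.6],np.radians(-8)); s=r.sense();print(s['q'])
E
```

```text
t 16.15 pos [0.6192 0.0107 0.6131] rpy [-3.113 -0.044 -0.143] w 0.0253 F [-0.1 -0.5 -1.8]
 shift [-214.8  -21.4    4.3] len 216 turn -0.003
[-0.17986403  0.52548221  0.18741098  0.04333963  2.38551422  1.56511467]
```

The tool does tilt forward when pushed against the reach limit, about 0.03 rad per row, so I'll continue and steer out the sideways slide.

drive_tool --pt "1 38 -9 -42 0" --pt "1 38 -9 -42 0" --pt "1 40 -9 -40 0" --pt "1 42 -9 -38 0" --pt "1 42 -9 -38 0" --pt "1 44 -9 -36 0"

```text
time: 16.9
position: [0.6596, 0.0217, 0.6531]
eef_rot: [-3.073, -0.26, -0.153]
force: [0.5, 0.5, -1.9]
grip_width: 0.025
```

```bash
cat >> h.py <<'E'
def tilt(s=None):
    s=s or r.sense(); z=Ro.from_euler('xyz',s['eef_rot']).as_matrix()[:,2]
    print('tilt',np.degrees(np.arccos(-z[2])).round(1),'heading',np.degrees(np.arctan2(z[1],z[0])).round(1),'q',np.round(s['q'],3))
E
python3 - <<'E'
from h import *
go([.41,.0625,.6],np.radians(-8)); tilt()
E
```

```text
t 16.9 pos [0.6596 0.0217 0.6531] rpy [-3.073 -0.26  -0.153] w 0.025 F [ 0.5  0.5 -1.9]
 shift [-258.    -3.3  -13.5] len 258 turn -0.013
tilt 15.4 heading 6.3 q [-0.177  0.477  0.188  0.094  2.217  1.604]
```

drive_tool --pt "1 48 15 -32 0" --pt "1 48 15 -32 0" --pt "1 50 15 -28 0"

```text
time: 17.27
position: [0.6872, -0.0427, 0.6713]
eef_rot: [-3.055, -0.371, -0.159]
force: [0.3, -0.0, -1.1]
grip_width: 0.0252
```

```bash
python3 - <<'E'
from h import *
go([.41,.0625,.6],np.radians(-8)); tilt()
E
```

```text
t 17.27 pos [ 0.6872 -0.0427  0.6713] rpy [-3.055 -0.371 -0.159] w 0.0252 F [ 0.3 -0.  -1.1]
 shift [-296.5  -63.2  -33.5] len 305 turn -0.019
tilt 21.8 heading 4.3 q [-0.294  0.467  0.188  0.158  2.124  1.527]
```

drive_tool --pt "1 46 30 -24 0" --pt "1 46 30 -24 0" --pt "1 46 30 -24 0"

```text
time: 17.65
position: [0.7052, -0.1444, 0.6852]
eef_rot: [-3.048, -0.476, -0.17]
force: [0.9, -0.3, -1.4]
grip_width: 0.0252
```

```bash
cat >> h.py <<'E'
R0=Ro.from_euler('xyz',[-3.131,.022,-.142]).as_matrix()
LOOK=R0.T@np.array([0,0,-1.]); NOSE=LOOK*.118+np.array([0,0,-.019]) # nose in tool frame (m), grip 118 up
LOW=np.array([.6415,.0895,.036]); TALL=np.array([.6475,-.2365,.12])
def nrm(az,t): a,t=np.radians([az,t]); return np.array([np.sin(t)*np.cos(a),np.sin(t)*np.sin(a),np.cos(t)])
NL=nrm(166.5,33); NT=nrm(183,30)
def scan(s=None):
    s=s or r.sense(); R=Ro.from_euler('xyz',s['eef_rot']).as_matrix(); l=R@LOOK; p=np.array(s['position'])+R@NOSE
    print('look tilt',np.degrees(np.arccos(-l[2])).round(1),'head',np.degrees(np.arctan2(l[1],l[0])).round(1),'nose',p.round(4))
    for n,o,N in(('low',LOW,NL),('tall',TALL,NT)):
        d=o-p; a=d@l; lat=R.T@(d-a*l)*1000
        print(n,'angle err',np.degrees(np.arccos(-l@N)).round(1),'along mm',(a*1000).round(1),'lat(tool mm)',lat.round(1),'TCP goal@50',(o-.05*l-R@NOSE).round(4))
E
python3 - <<'E'
from h import *
go([.41,.0625,.6],np.radians(-8)); tilt(); scan()
E
```

```text
t 17.65 pos [ 0.7052 -0.1444  0.6852] rpy [-3.048 -0.476 -0.17 ] w 0.0252 F [ 0.9 -0.3 -1.4]
 shift [-328.7 -160.2  -58.9] len 370 turn -0.03
tilt 27.8 heading 1.8 q [-0.469  0.469  0.188  0.253  2.038  1.415]
look tilt 28.9 head 0.1 nose [ 0.7533 -0.1446  0.5987]
low angle err 8.1 along mm 438.8 lat(tool mm) [-400.7 -175.4   10.7] TCP goal@50 [0.5692 0.0896 0.1663]
tall angle err 1.8 along mm 367.9 lat(tool mm) [-306.4  139.9    5.3] TCP goal@50 [ 0.5752 -0.2364  0.2503]
```

drive_tool --pt "1 40 42 -18 0" --pt "1 40 42 -18 0"

```text
time: 17.9
position: [0.7075, -0.2285, 0.6893]
eef_rot: [-3.051, -0.542, -0.178]
force: [0.3, -0.3, -2.3]
grip_width: 0.0254
```

```bash
python3 - <<'E'
from h import *
tilt(); scan()
E
```

```text
tilt 31.4 heading -0.1 q [-0.607  0.482  0.189  0.33   1.985  1.325]
look tilt 32.6 head -1.6 nose [ 0.7611 -0.2302  0.6061]
low angle err 6.4 along mm 411.1 lat(tool mm) [-452.2 -260.5   12.7] TCP goal@50 [0.561  0.092  0.1613]
tall angle err 3.5 along mm 348.5 lat(tool mm) [-353.1   55.1    7.2] TCP goal@50 [ 0.567  -0.234   0.2453]
```

```bash
python3 - <<'E'
from h import *
go([.52,.09,.42])
E
```

```text
t 17.9 pos [ 0.7075 -0.2285  0.6893] rpy [-3.051 -0.542 -0.178] w 0.0254 F [ 0.3 -0.3 -2.3]
 shift [-345.1 -269.5  131.7] len 457 turn 0.0
```

drive_tool --pt "1 -20 -15 7 0" --pt "1 -35 -27 13 0" --pt "1 -40 -32 15 0" --pt "1 -40 -32 15 0" --pt "1 -40 -32 15 0" --pt "1 -40 -32 15 0" --pt "1 -40 -32 15 0" --pt "1 -40 -32 15 0" --pt "1 -30 -20 10 0" --pt "1 0 0 0 0"

```text
time: 19.15
position: [0.5271, 0.0644, 0.4207]
eef_rot: [-3.047, -0.54, -0.202]
force: [0.6, -0.5, -2.4]
grip_width: 0.0251
```

```bash
python3 - <<'E'
from h import *
tilt(); scan(); go([.53,.091,.26])
E
```

```text
tilt 31.3 heading -1.1 q [-0.127 -0.184  1.67   0.062  1.112  1.608]
look tilt 32.5 head -2.6 nose [0.5806 0.0617 0.3374]
low angle err 5.9 along mm 286.2 lat(tool mm) [-114.8  -15.4    2.7] TCP goal@50 [0.5612 0.0934 0.1615]
tall angle err 3.8 along mm 226.6 lat(tool mm) [ -9.1 298.7  -3. ] TCP goal@50 [ 0.5672 -0.2326  0.2455]
t 19.15 pos [0.5271 0.0644 0.4207] rpy [-3.047 -0.54  -0.202] w 0.0251 F [ 0.6 -0.5 -2.4]
 shift [-84.8 -13.7 138.5] len 163 turn 0.0
```

drive_tool --pt "1 -15 -2 22 0" --pt "1 -22 -4 36 0" --pt "1 -22 -4 36 0" --pt "1 -18 -3 30 0" --pt "1 -6 -1 10 0" --pt "1 0 0 0 0"

```text
time: 19.9
position: [0.5371, 0.0849, 0.2678]
eef_rot: [-3.046, -0.554, -0.212]
force: [-0.1, -0.2, -1.4]
grip_width: 0.0258
```

```bash
python3 - <<'E'
from lab import *
tilt(); scan()
s=r.sense();f=r.grab_frame('wrist');T=wristT(s,f);W=cloud(f,T);cv2.imwrite('pics/w5.png',f['image'][:,:,::-1])
try: label(f,T,W,np.array([.6415,.09,.036]),33)
except Exception as e: print(e)
g=r.grab_frame('side');cv2.imwrite('pics/s5.png',cv2.resize(g['image'][100:310,150:430,::-1],None,fx=2.6,fy=2.6))
E
```

```text
tilt 32.2 heading -1.8 q [-0.058 -0.084  1.963  0.022  0.701  1.684]
look tilt 33.3 head -3.2 nose [0.5917 0.0816 0.1854]
low angle err 5.6 along mm 151.8 lat(tool mm) [-42.   -5.2   1. ] TCP goal@50 [0.5594 0.0944 0.1603]
tall angle err 4.7 along mm 95.0 lat(tool mm) [ 66.7 308.3  -4.7] TCP goal@50 [ 0.5654 -0.2316  0.2443]
attempt to get argmax of an empty sequence
```

View pics/w5.png

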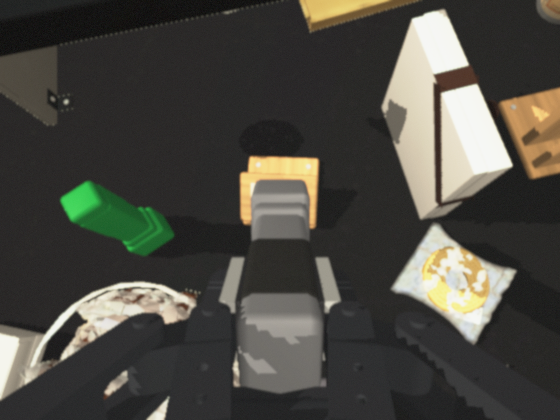

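View pics/s5.png

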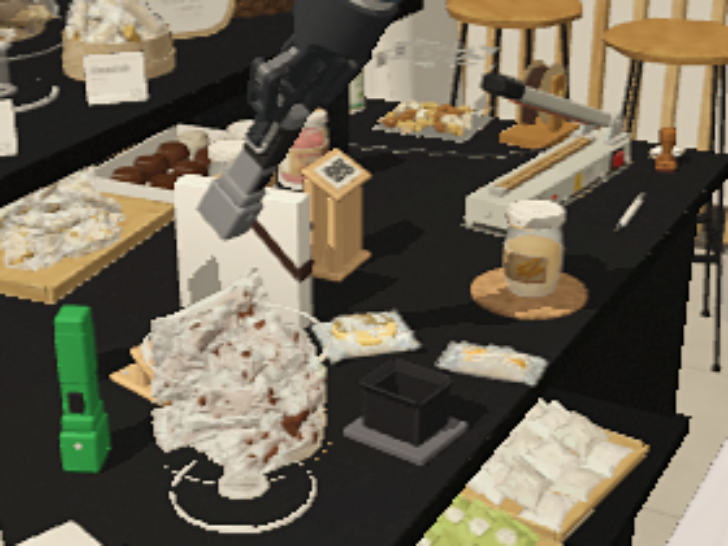

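The side view shows the scanner tilted at (240,180), aimed down in front of the low stand behind the sweets. The wrist view shows its nose overlying the low label at (280,190).

```bash
python3 - <<'E'
from h import *
s=r.sense(); g=r.grab_frame('side'); W=cloud(g)
R=Ro.from_euler('xyz',s['eef_rot']).as_matrix(); l=R@LOOK; p=np.array(s['position'])+R@NOSE
K,Rc,t=cam(g)
for a in (0,.02,.041,.056):
    q=p-a*l; c=Rc@q+t; print(a,(K@c/c[2])[:2].round(1))
# points of the scanner in cloud, in scanner axis coordinates
P=W.reshape(-1,3);P=P[np.isfinite(P).all(1)];d=P-p; a=d@l; m=(a>-.055)&(a<.02)
lat=(d-np.outer(a,l))@R; m&=(np.hypot(lat[:,0],lat[:,1])<.04); print(m.sum(),'axis max',np.percentile(a[m],[95,99,100])); 
for lo,hi in((-.04,-.02),(-.02,-.003)):
    k=m&(a>lo)&(a<hi); print(lo,lat[k][:,:2].min(0)*1000,lat[k][:,:2].max(0)*1000, np.median(lat[k],0)*1000)
go(np.array([.5594,.0944,.1603]))
E
```

```text
0 [233.7 183. ]
0.02 [237.1 177.4]
0.041 [240.8 171.4]
0.056 [243.5 167. ]
412 axis max [-0.00411474 -0.00084306  0.00109203]
-0.04 [-27.77263313 -20.58015383] [18.24774828 16.27252782] [-13.1687614  -15.71706426   0.41119618]
-0.02 [-26.69993121 -20.74660733] [17.52183131 13.62692604] [-11.71430125 -17.12327033   0.42844708]
t 20.05 pos [0.5377 0.0851 0.2696] rpy [-3.045 -0.557 -0.212] w 0.0251 F [-0.2 -0.4 -1. ]
 shift [-41.5  -3.7 103.8] len 112 turn 0.0
```

drive_tool --pt "1 -8 -1 15 0" --pt "1 -11 -1 28 0" --pt "1 -11 -1 30 0" --pt "1 -8 -1 20 0" --pt "1 -2 0 6 0" --pt "1 0 0 0 0"

```text
time: 20.8
position: [0.5676, 0.0933, 0.1757]
eef_rot: [-3.041, -0.579, -0.215]
force: [0.5, -0.0, -2.0]
grip_width: 0.0252
```

```bash
python3 - <<'E'
from h import *
tilt(); scan()
E
```

```text
tilt 33.6 heading -1.9 q [-0.03   0.084  2.066 -0.004  0.404  1.729]
look tilt 34.8 head -3.3 nose [0.6243 0.0898 0.0946]
low angle err 6.0 along mm 57.9 lat(tool mm) [-19.2   1.9   0.4] TCP goal@50 [0.5563 0.0946 0.1581]
tall angle err 5.8 along mm 2.9 lat(tool mm) [ 91.2 315.1  -5.3] TCP goal@50 [ 0.5623 -0.2314  0.2421]
```

drive_tool --pt "1 -9 1 5 0" --pt "1 -6 1 3 0" --pt "1 0 0 0 0"

```text
time: 21.18
position: [0.5599, 0.0938, 0.1625]
eef_rot: [-3.04, -0.584, -0.216]
force: [-0.4, 0.6, -2.0]
grip_width: 0.0253
```

```bash
python3 - <<'E'
from lab import *
tilt(); scan()
s=r.sense();f=r.grab_frame('wrist');T=wristT(s,f);W=cloud(f,T);cv2.imwrite('pics/w6.png',f['image'][:,:,::-1])
g=r.grab_frame('top');W=cloud(g);cv2.imwrite('pics/t6.png',cv2.resize(g['image'][100:240,130:330,::-1],None,fx=3.5,fy=3.5))
E
```

```text
tilt 33.9 heading -1.9 q [-0.029  0.091  2.103 -0.006  0.356  1.731]
look tilt 35.1 head -3.3 nose [0.617  0.0903 0.0817]
low angle err 6.1 along mm 51.5 lat(tool mm) [-6.2  0.2  0.1] TCP goal@50 [0.5558 0.0946 0.1578]
tall angle err 6.1 along mm -3.2 lat(tool mm) [104.5 313.4  -5.6] TCP goal@50 [ 0.5618 -0.2314  0.2418]
```

View pics/w6.png

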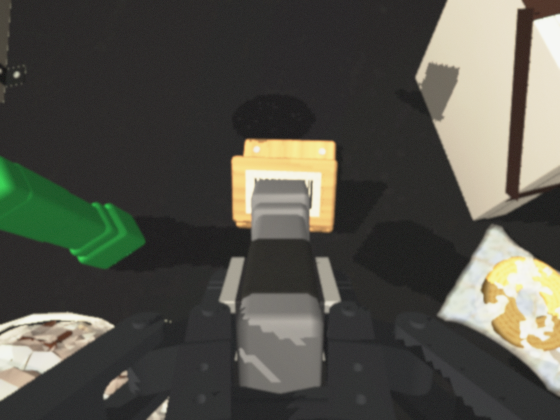

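View pics/t6.png

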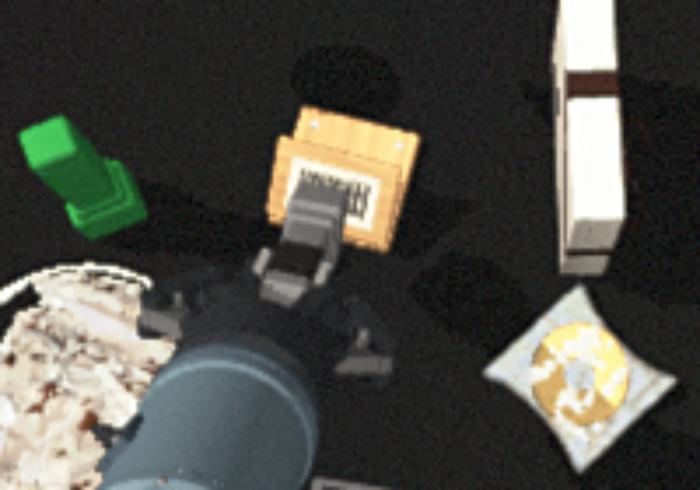

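```bash
cat > fitscan.py <<'E'
from h import *
def fitscan(names=('wrist','top')):
    s=r.sense(); R=Ro.from_euler('xyz',s['eef_rot']).as_matrix(); tp=np.array(s['position'])
    for n in names:
        f=r.grab_frame(n); W=cloud(f,wristT(s,f)) if n=='wrist' else cloud(f)
        P=W.reshape(-1,3);P=P[np.isfinite(P).all(1)]; Q=(P-tp)@R  # tool coordinates
        for lo,hi in((-.02,-.005),(.0,.03),(.06,.075),(.075,.09),(.09,.11)):
            m=(Q[:,2]>lo)&(Q[:,2]<hi)&(abs(Q[:,0])<.035)&(abs(Q[:,1])<.024)
            if m.sum()>20: print(n,lo,m.sum(),'x',np.percentile(Q[m,0]*1000,[2,50,98]).round(1),'y',np.percentile(Q[m,1]*1000,[2,50,98]).round(1))
    print('pred nose x,y',NOSE[:2]*1000, 'look',LOOK)
E
python3 - <<'E'
from fitscan import *
fitscan(('wrist','top','side'))
E
```

```text
wrist -0.02 2136 x [ 6.2 11.7 12.9] y [-23.1   0.   23.1]
wrist 0.0 1365 x [ 9.9 12.5 13.1] y [-13.   -0.7  11.6]
wrist 0.06 973 x [-3.9 18.3 20.7] y [-17.2  -0.6  16.1]
wrist 0.075 320 x [18.8 20.6 21. ] y [-16.2  -0.6  15. ]
wrist 0.09 132 x [19.4 20.8 21.1] y [-15.6  -0.6  14.7]
top -0.02 77 x [ 7.9 13.6 15.2] y [-22.4   1.9  22.7]
top 0.0 70 x [10.9 14.4 15.3] y [-11.2   2.   13.7]
top 0.06 82 x [-14.5  20.7  22.9] y [-15.8   6.3  17.9]
top 0.075 48 x [-9.1 22.4 23.5] y [-14.3   3.8  18.1]
side -0.02 56 x [-19.  -13.1   3.1] y [-23.6 -13.6   9.8]
side 0.0 99 x [-17.5  -5.   10.7] y [-15.6 -12.5   3.5]
side 0.06 34 x [ 1.7 10.5 18.7] y [-19.  -15.6 -10.6]
pred nose x,y [2.59579059 1.24960728] look [0.02199823 0.01058989 0.99970192]
```

```bash
cat >> h.py <<'E'
NOSE=np.array([-.0012,-.0006,.099]); LOOK=np.array([.021,.003,1.]);LOOK/=np.linalg.norm(LOOK)
E
echo ok
```

```text
ok
```

drive_tool --pt "1 -2 2 1 0" --pt "1 0 0 0 0" --pt "1 0 0 0 0" --pt "1 0 0 0 0" --pt "1 0 0 0 0" --pt "1 0 0 0 0"

```text
time: 22.18
position: [0.5598, 0.0919, 0.1613]
eef_rot: [-3.039, -0.586, -0.216]
force: [0.5, 0.8, -2.9]
grip_width: 0.0256
```

```bash
python3 - <<'E'
from h import *
tilt(); scan(); s=r.sense(); print(s['joint_vel'])
E
```

```text
tilt 34.0 heading -1.9 q [-3.400e-02  9.200e-02  2.107e+00  2.000e-03  3.490e-01  1.720e+00]
look tilt 35.2 head -2.5 nose [0.6142 0.0909 0.0786]
low angle err 6.5 along mm 50.5 lat(tool mm) [-2.1  0.5  0. ] TCP goal@50 [0.5583 0.0918 0.1596]
tall angle err 5.9 along mm -6.5 lat(tool mm) [108.7 313.3  -3.2] TCP goal@50 [ 0.5643 -0.2342  0.2436]
[-0.00060683 -0.00035965 -0.00052347 -0.00104362 -0.00050483  0.0001983 ]
```

drive_tool --pt "1 0 0 0 0" --pt "1 0 0 0 0" --pt "1 0 0 0 0" --pt "1 0 0 0 0" --pt "1 0 0 0 0" --pt "1 0 0 0 0" --pt "1 0 0 0 0" --pt "1 0 0 0 0" --pt "1 0 0 0 0" --pt "1 0 0 0 0"

```text
time: 23.42
position: [0.5598, 0.092, 0.1613]
eef_rot: [-3.039, -0.586, -0.216]
force: [-0.0, -0.7, -2.4]
grip_width: 0.0251
```

```bash
python3 - <<'E'
from fitscan import *
tilt(); scan(); s=r.sense(); print(np.abs(s['joint_vel']).max())
fitscan(('wrist',))
go([.5,.09,.30])
E
```

```text
tilt 34.0 heading -1.9 q [-3.400e-02  9.200e-02  2.107e+00  2.000e-03  3.490e-01  1.720e+00]
look tilt 35.2 head -2.5 nose [0.6142 0.091  0.0786]
low angle err 6.5 along mm 50.6 lat(tool mm) [-2.1  0.6  0. ] TCP goal@50 [0.5583 0.0918 0.1596]
tall angle err 5.9 along mm -6.5 lat(tool mm) [108.7 313.3  -3.2] TCP goal@50 [ 0.5643 -0.2342  0.2436]
0.0018935328534072284
wrist -0.02 2118 x [ 6.2 11.6 12.9] y [-23.1   0.   23.1]
wrist 0.0 1356 x [ 9.9 12.5 13.1] y [-13.   -0.7  11.5]
wrist 0.06 967 x [-3.7 18.4 20.6] y [-17.2  -0.6  16.1]
wrist 0.075 317 x [18.7 20.6 21. ] y [-16.2  -0.6  15. ]
wrist 0.09 131 x [19.6 20.8 21.1] y [-15.6  -0.6  14.7]
pred nose x,y [-1.2 -0.6] look [0.02099528 0.00299933 0.99977508]
t 23.48 pos [0.5598 0.092  0.1613] rpy [-3.039 -0.586 -0.216] w 0.0251 F [ 0.   0.4 -3.2]
 shift [  28.4   -0.4 -148.4] len 151 turn 0.0
```

drive_tool --pt "1 4 0 -20 0" --pt "1 6 0 -35 0" --pt "1 8 0 -45 0" --pt "1 8 0 -40 0" --pt "1 0 0 -10 0" --pt "1 0 25 0 0" --pt "1 0 40 0 0" --pt "1 0 40 0 0" --pt "1 0 40 0 0" --pt "1 0 40 0 0" --pt "1 0 40 0 0" --pt "1 0 30 0 0" --pt "1 0 15 0 0" --pt "1 0 0 0 0"

```text
time: 25.22
position: [0.4473, -0.1841, 0.2664]
eef_rot: [-3.036, -0.57, -0.223]
force: [0.3, 0.5, -1.8]
grip_width: 0.0251
```

```bash
python3 - <<'E'
from h import *
tilt(); scan(); go([.53,-.234,.30])
s=r.sense();f=r.grab_frame('wrist');T=wristT(s,f);W=cloud(f,T);cv2.imwrite('pics/w7.png',f['image'][:,:,::-1])
E
```

```text
tilt 33.1 heading -1.6 q [-0.978 -0.186  2.059  0.563  0.986  0.535]
look tilt 34.3 head -2.3 nose [ 0.5005 -0.1848  0.1829]
low angle err 6.3 along mm 194.6 lat(tool mm) [ -18.6 -280.2    1.2] TCP goal@50 [0.5601 0.0914 0.1608]
tall angle err 5.1 along mm 135.9 lat(tool mm) [93.5 31.9 -2.1] TCP goal@50 [ 0.5661 -0.2346  0.2448]
t 25.23 pos [ 0.4473 -0.1841  0.2664] rpy [-3.036 -0.57  -0.223] w 0.0251 F [ 0.3  0.5 -1.8]
 shift [95.3 32.5 17.8] len 102 turn 0.0
```

View pics/w7.png

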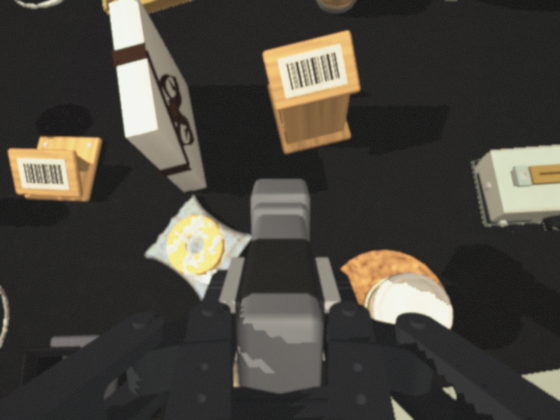

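The wrist view shows the tall barcode at (312,72), the low one at (43,174), and the carton, packs and jar all in place. I'll measure both labels from this view.

```bash
python3 - <<'E'
from lab import *
s=r.sense();f=r.grab_frame('wrist');T=wristT(s,f);W=cloud(f,T)
label(f,T,W,np.array([.648,-.236,.12]),30)
label(f,T,W,np.array([.6425,.0895,.036]),33)
E
```

```text
label px ((313.5852355957031, 70.36229705810547), (40.482704162597656, 64.98991394042969), 76.75948333740234) center ray [ 0.6475 -0.2347  0.12  ] cloud mean [ 0.648  -0.2345  0.1194] normal tilt 29.8 az -177.1
[[0.6622, -0.2034, 0.1284], [0.6647, -0.2634, 0.1282], [0.6335, -0.2669, 0.1102], [0.6307, -0.2054, 0.1104]] [np.float64(0.0363), np.float64(0.0601), np.float64(0.0362), np.float64(0.0615)] mid [ 0.6478 -0.2348  0.1193]
long az 92.6
label px ((44.0, 173.0), (30.0, 50.0), 90.0) center ray [0.6415 0.089  0.036 ] cloud mean [0.6421 0.0897 0.0353] normal tilt 33.2 az 166.4
[[0.6624, 0.114, 0.0445], [0.6492, 0.0521, 0.0456], [0.6213, 0.065, 0.0259], [0.6344, 0.1287, 0.0244]] [np.float64(0.0375), np.float64(0.0633), np.float64(0.0365), np.float64(0.0651)] mid [0.6418 0.0899 0.0351]
long az 78.4
```

drive_tool --pt "1 20 8 0 0" --pt "1 30 12 0 0" --pt "1 25 8 0 0" --pt "1 15 4 0 0" --pt "1 0 0 0 0"

```text
time: 25.95
position: [0.519, -0.2245, 0.3114]
eef_rot: [-3.033, -0.567, -0.215]
force: [-0.8, -0.4, -1.7]
grip_width: 0.0252
```

```bash
python3 - <<'E'
from h import *
tilt(); scan()
E
```

```text
tilt 33.0 heading -0.8 q [-0.882 -0.048  1.828  0.508  1.026  0.679]
look tilt 34.2 head -1.5 nose [ 0.572  -0.2245  0.2278]
low angle err 6.7 along mm 193.0 lat(tool mm) [-106.3 -302.7    3.1] TCP goal@50 [0.5604 0.0902 0.161 ]
tall angle err 4.8 along mm 131.7 lat(tool mm) [ 3.7  9.5 -0.1] TCP goal@50 [ 0.5664 -0.2358  0.245 ]
```

drive_tool --pt "1 3 3 15 0" --pt "1 2 3 28 0" --pt "1 2 3 24 0" --pt "1 0 0 10 0" --pt "1 0 0 0 0"

```text
time: 26.58
position: [0.5651, -0.231, 0.2429]
eef_rot: [-3.03, -0.562, -0.214]
force: [-1.0, 0.4, -1.3]
grip_width: 0.0251
```

```bash
python3 - <<'E'
from h import *
tilt(); scan()
E
```

```text
tilt 32.8 heading -0.4 q [-0.807  0.095  1.854  0.543  0.849  0.653]
look tilt 33.9 head -1.1 nose [ 0.6178 -0.2306  0.1591]
low angle err 6.9 along mm 112.0 lat(tool mm) [-105.8 -307.3    3.1] TCP goal@50 [0.5609 0.0896 0.1613]
tall angle err 4.5 along mm 49.1 lat(tool mm) [ 3.8  4.8 -0.1] TCP goal@50 [ 0.5669 -0.2364  0.2453]
```

drive_tool --pt "1 4 4 0 0" --pt "1 0 0 0 0" --pt "1 0 0 0 0" --pt "1 0 0 0 0" --pt "1 0 0 0 0" --pt "1 0 0 0 0" --pt "1 0 0 0 0" --pt "1 0 0 0 0" --pt "1 0 0 0 0" --pt "1 0 0 0 0" --pt "1 0 0 0 0" --pt "1 0 0 0 0" --pt "1 0 0 0 0"

```text
time: 28.2
position: [0.5677, -0.2366, 0.2474]
eef_rot: [-3.033, -0.565, -0.213]
force: [-0.6, -0.3, -1.2]
grip_width: 0.0253
```

```bash
python3 - <<'E'
from fitscan import *
tilt(); scan(); s=r.sense(); print(np.abs(s['joint_vel']).max())
fitscan(('wrist',))
go([.45,-.15,.45])
E
```

```text
tilt 32.9 heading -0.7 q [-0.811  0.098  1.839  0.541  0.857  0.654]
look tilt 34.1 head -1.4 nose [ 0.6206 -0.2364  0.1637]
low angle err 6.8 along mm 113.1 lat(tool mm) [-111.8 -312.5    3.3] TCP goal@50 [0.5606 0.09   0.1611]
tall angle err 4.7 along mm 51.3 lat(tool mm) [-2.3 -0.2  0. ] TCP goal@50 [ 0.5666 -0.236   0.2451]
0.0029363002564483974
wrist -0.02 2128 x [ 6.3 11.6 12.8] y [-23.1   0.   23.1]
wrist 0.0 1364 x [10.1 12.5 13.1] y [-13.   -0.7  11.5]
wrist 0.06 973 x [-3.6 18.4 20.7] y [-17.2  -0.6  16.1]
wrist 0.075 307 x [18.8 20.6 21. ] y [-16.1  -0.6  15.1]
wrist 0.09 135 x [19.6 20.8 21.1] y [-15.6  -1.2  14.7]
pred nose x,y [-1.2 -0.6] look [0.02099528 0.00299933 0.99977508]
t 28.25 pos [ 0.5677 -0.2366  0.2474] rpy [-3.033 -0.565 -0.213] w 0.0255 F [-0.6  0.6 -1.9]
 shift [  -4.1  -85.7 -234.6] len 250 turn 0.0
```

Both scans are held. Next I'll back off and find a limit on the near side that turns the tool back to vertical.

drive_tool --pt "1 0 -8 -25 0" --pt "1 0 -15 -45 0" --pt "1 0 -20 -50 0" --pt "1 0 -25 -50 0" --pt "1 0 -35 -35 0" --pt "1 0 -45 -15 0" --pt "1 0 -45 0 0" --pt "1 0 -45 0 0" --pt "1 0 -35 0 0" --pt "1 0 -20 0 0"

```text
time: 29.5
position: [0.4896, 0.0599, 0.4684]
eef_rot: [-3.029, -0.57, -0.223]
force: [0.0, -0.5, -2.0]
grip_width: 0.025
```

```bash
python3 - <<'E'
from h import *
tilt(); go([.40,.06,.42])
E
```

```text
tilt 33.2 heading -0.9 q [-0.166 -0.28   1.642  0.088  1.207  1.588]
t 29.5 pos [0.4896 0.0599 0.4684] rpy [-3.029 -0.57  -0.223] w 0.025 F [ 0.  -0.5 -2. ]
 shift [-99.7  18.9  -8.5] len 102 turn 0.0
```

drive_tool --pt "1 -30 0 -18 0" --pt "1 -40 0 -24 0" --pt "1 -40 0 -24 0" --pt "1 -40 0 -24 0"

```text
time: 30.0
position: [0.3133, 0.0918, 0.4614]
eef_rot: [-3.026, -0.565, -0.218]
force: [0.6, -0.1, -0.3]
grip_width: 0.0255
```

```bash
python3 - <<'E'
from h import *
tilt(); go([.40,.06,.42])
E
```

```text
tilt 32.9 heading -0.3 q [-0.16  -0.626  1.812  0.086  1.386  1.604]
t 30.0 pos [0.3133 0.0918 0.4614] rpy [-3.026 -0.565 -0.218] w 0.0255 F [ 0.6 -0.1 -0.3]
 shift [55.2 21.9 82. ] len 101 turn 0.0
```

drive_tool --pt "1 -35 0 -22 0" --pt "1 -35 0 -22 0" --pt "1 -35 0 -22 0" --pt "1 -35 0 -22 0"

```text
time: 30.5
position: [0.1453, 0.113, 0.4611]
eef_rot: [-3.019, -0.561, -0.221]
force: [-29.3, 3.9, -3.8]
grip_width: 0.0253
```

```bash
python3 - <<'E'
from h import *
tilt(); go([.40,.06,.42])
g=r.grab_frame('side');cv2.imwrite('pics/s8.png',g['image'][:,:,::-1])
E
```

```text
tilt 32.8 heading 0.4 q [-0.016 -0.914  1.832  0.013  1.651  1.745]
t 30.5 pos [0.1453 0.113  0.4611] rpy [-3.019 -0.561 -0.221] w 0.0253 F [-29.3   3.9  -3.8]
 shift [198.4  17.2 172.3] len 263 turn 0.0
```

View pics/s8.png

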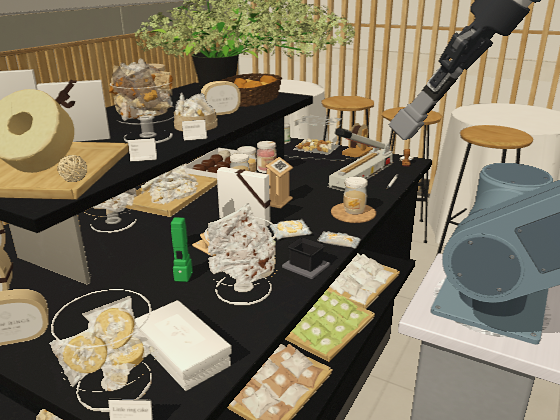

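drive_tool --pt "1 -20 0 0 0" --pt "1 -40 0 0 0" --pt "1 -40 0 0 0" --pt "1 -40 0 0 0"

```text
time: 31.05
position: [0.0821, 0.0844, 0.3995]
eef_rot: [-2.976, -0.499, -0.217]
force: [-1.2, -0.4, -2.5]
grip_width: 0.0253
```

```bash
python3 - <<'E'
from h import *
tilt(); go([.40,.06,.42])
E
```

```text
tilt 30.0 heading 6.8 q [ 0.769 -0.914  1.968 -0.309  1.653  2.421]
t 31.05 pos [0.0821 0.0844 0.3995] rpy [-2.976 -0.499 -0.217] w 0.0253 F [-1.2 -0.4 -2.5]
 shift [287.  -22.2 138.6] len 319 turn 0.0
```

The near-side limit gives only a little untilt and sits close to the base singularity. I'll go back above the holder and check the tilt there.

```bash
python3 - <<'E'
from h import *
go([.36,-.06,.34]); print(Ro.from_euler('xyz',r.sense()['eef_rot']).as_matrix().round(3))
E
```

```text
t 31.05 pos [0.0821 0.0844 0.3995] rpy [-2.976 -0.499 -0.217] w 0.0253 F [-1.2 -0.4 -2.5]
 shift [237.1 112.4 180.9] len 319 turn 0.0
[[ 0.857 -0.136  0.496]
 [-0.189 -0.98   0.059]
 [ 0.478 -0.145 -0.866]]
```

drive_tool --pt "1 25 10 20 0" --pt "1 30 14 22 0" --pt "1 32 16 24 0" --pt "1 32 16 24 0" --pt "1 32 16 24 0" --pt "1 32 16 24 0" --pt "1 25 12 20 0" --pt "1 15 6 10 0" --pt "1 0 0 0 0"

```text
time: 32.17
position: [0.3021, 0.074, 0.3551]
eef_rot: [-3.044, -0.526, -0.136]
force: [-0.6, -0.2, -1.4]
grip_width: 0.0256
```

```bash
python3 - <<'E'
from h import *
tilt(); go([.40,.06,.25]); print(Ro.from_euler('xyz',r.sense()['eef_rot']).as_matrix().round(3)); scan()
E
```

```text
tilt 30.6 heading 3.2 q [-0.453 -0.707  2.063  0.26   1.317  1.222]
t 32.17 pos [0.3021 0.074  0.3551] rpy [-3.044 -0.526 -0.136] w 0.0256 F [-0.6 -0.2 -1.4]
 shift [ 32.7  14.3 139.8] len 144 turn 0.0
[[ 0.857 -0.087  0.509]
 [-0.118 -0.993  0.029]
 [ 0.502 -0.084 -0.861]]
look tilt 31.8 head 2.5 nose [0.3515 0.0776 0.2694]
low angle err 8.7 along mm 351.3 lat(tool mm) [122.4 -18.4  -2.5] TCP goal@50 [0.5658 0.0848 0.1643]
tall angle err 1.8 along mm 275.4 lat(tool mm) [209.7 297.9  -5.3] TCP goal@50 [ 0.5718 -0.2412  0.2483]
```

```bash
cat >> h.py <<'E'
def nose(goal):
    s=r.sense(); R=Ro.from_euler('xyz',s['eef_rot']).as_matrix(); p=np.array(s['position'])+R@NOSE
    d=R.T@(np.array(goal)-p)*1000
    print('t',round(s['time'],2),'nose',p.round(4),'tcp',np.round(s['position'],4),'shift',d.round(1),'F',np.round(s['force'],1),'w',round(s['grip_width'],4)); print(R.round(3).tolist())
E
python3 - <<'E'
from h import *
nose([.409,.0635,.13])
E
```

```text
t 32.17 nose [0.3515 0.0776 0.2694] tcp [0.3021 0.074  0.3551] shift [-19.1  20.7 148.8] F [-0.6 -0.2 -1.4] w 0.0256
[[0.857, -0.087, 0.509], [-0.118, -0.993, 0.029], [0.502, -0.084, -0.861]]
```

drive_tool --pt "1 -2 3 18 0" --pt "1 -4 5 32 0" --pt "1 -4 5 35 0" --pt "1 -4 5 35 0" --pt "1 -3 3 22 0" --pt "1 0 0 5 0" --pt "1 0 0 0 0"

```text
time: 33.05
position: [0.3593, 0.0631, 0.2185]
eef_rot: [-3.044, -0.533, -0.129]
force: [-0.0, 0.2, -1.6]
grip_width: 0.0251
```

```bash
python3 - <<'E'
from h import *
tilt(); nose([.409,.0635,.085])
s=r.sense();f=r.grab_frame('wrist');T=wristT(s,f);W=cloud(f,T);cv2.imwrite('pics/w9.png',f['image'][:,:,::-1])
E
```

```text
tilt 31.0 heading 3.5 q [-0.359 -0.477  2.325  0.293  0.814  1.164]
t 33.05 nose [0.4093 0.067  0.1331] tcp [0.3593 0.0631 0.2185] shift [-24.3   7.5  41. ] F [-0.   0.2 -1.6] w 0.0251
[[0.854, -0.078, 0.514], [-0.11, -0.993, 0.032], [0.508, -0.084, -0.857]]
```

View pics/w9.png

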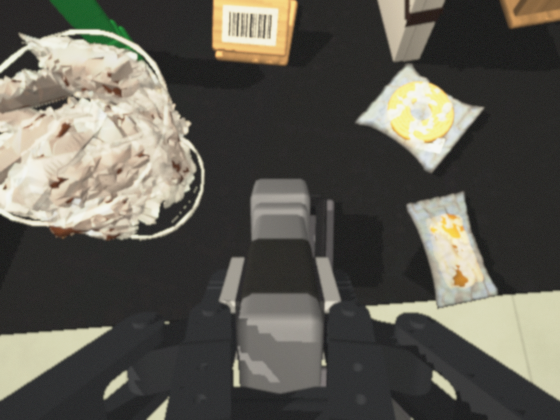

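drive_tool --pt "1 -8 3 12 0" --pt "1 -10 3 17 0" --pt "1 -6 1 11 0" --pt "1 0 0 0 0" --force 40

```text
time: 33.6
position: [0.3617, 0.0594, 0.1768]
eef_rot: [-3.047, -0.546, -0.126]
force: [-0.3, 0.9, -2.1]
grip_width: 0.025
```

```bash
python3 - <<'E'
from h import *
tilt(); nose([.409,.0635,.057])
g=r.grab_frame('side');cv2.imwrite('pics/s10.png',cv2.resize(g['image'][170:310,230:400,::-1],None,fx=4,fy=4,interpolation=cv2.INTER_CUBIC))
g=r.grab_frame('top');cv2.imwrite('pics/t10.png',cv2.resize(g['image'][200:310,180:320,::-1],None,fx=5,fy=5,interpolation=cv2.INTER_CUBIC))
E
```

```text
tilt 31.7 heading 3.2 q [-0.38  -0.418  2.418  0.367  0.665  1.055]
t 33.6 nose [0.4126 0.063  0.0919] tcp [0.3617 0.0594 0.1768] shift [-21.2   2.6  27.9] F [-0.3  0.9 -2.1] w 0.025
[[0.848, -0.076, 0.524], [-0.107, -0.994, 0.029], [0.519, -0.081, -0.851]]
```

View pics/s10.png

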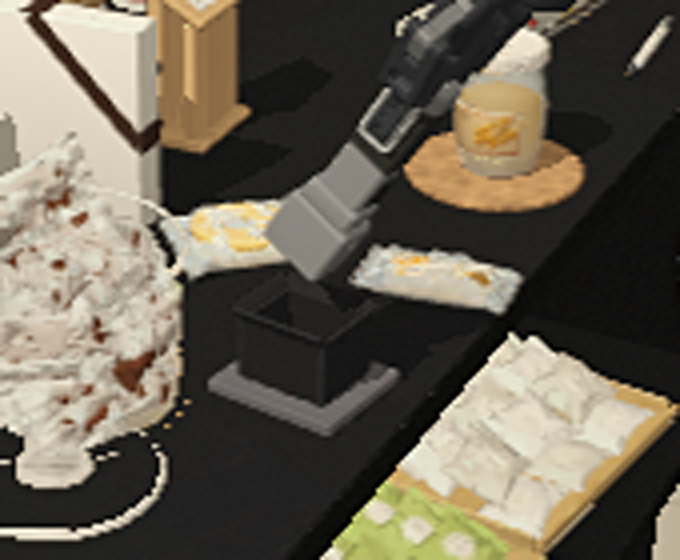

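View pics/t10.png

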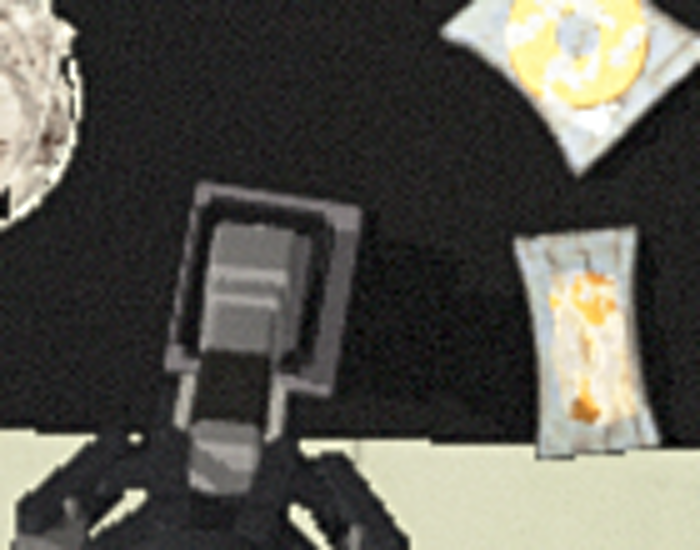

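```bash
python3 - <<'E'
from h import *
for n in('side','top'):
    g=r.grab_frame(n);W=cloud(g); 
    m=(abs(W[...,0]-.41)<.07)&(abs(W[...,1]-.065)<.07)&(W[...,2]>.052)&(W[...,2]<.064)
    if n=='side':
        m2=m
    P=W[m]; print(n,len(P),cv2.minAreaRect(P[:,:2].astype(np.float32)*1000), P[:,:2].min(0),P[:,:2].max(0))
    m=(abs(W[...,0]-.41)<.07)&(abs(W[...,1]-.065)<.07)&(W[...,2]>.004)&(W[...,2]<.02)
    P=W[m]; print(' foot',len(P),cv2.minAreaRect(P[:,:2].astype(np.float32)*1000),np.median(P[:,2]))
E
```

```text
side 212 ((407.0542907714844, 65.1025619506836), (62.91738510131836, 71.9267578125), 82.61229705810547) [0.36993952 0.031004  ] [0.44369933 0.09918347]
 foot 414 ((406.4311828613281, 64.75420379638672), (82.52452087402344, 88.9240493774414), 79.86559295654297) 0.010144402321286713
top 333 ((408.9283447265625, 62.86653137207031), (61.40725326538086, 71.07379150390625), 82.53742218017578) [0.3712808  0.02944528] [0.4462017  0.09582302]
 foot 494 ((413.238525390625, 65.23316955566406), (138.7628173828125, 132.78778076171875), 89.71682739257812) 0.01057501956516698
```

drive_tool --pt "1 -10 1 10 0" --pt "1 -10 1 12 0" --pt "1 -4 0 5 0" --pt "1 0 0 0 0" --force 30

```text
time: 34.3
position: [0.3586, 0.0597, 0.1448]
eef_rot: [-3.049, -0.555, -0.124]
force: [0.0, -0.5, -2.0]
grip_width: 0.0251
```

```bash
python3 - <<'E'
from h import *
tilt(); nose([.407,.064,.057])
g=r.grab_frame('side');cv2.imwrite('pics/s11.png',cv2.resize(g['image'][170:310,230:400,::-1],None,fx=4,fy=4,interpolation=cv2.INTER_CUBIC))
E
```

```text
tilt 32.2 heading 2.9 q [-0.387 -0.366  2.493  0.452  0.542  0.948]
t 34.3 nose [0.4102 0.063  0.0604] tcp [0.3586 0.0597 0.1448] shift [-4.6 -0.5  1.2] F [ 0.  -0.5 -2. ] w 0.0251
[[0.844, -0.075, 0.532], [-0.105, -0.994, 0.027], [0.527, -0.078, -0.846]]
```

View pics/s11.png

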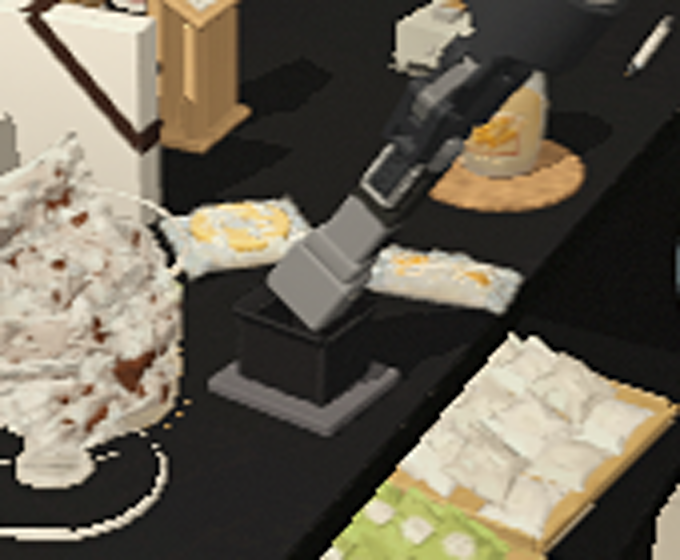

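drive_tool --pt "1 -7 0 6 0" --pt "1 0 0 0 0" --pt "1 8 -1 2 0" --pt "1 8 -1 2 0" --pt "1 8 -1 2 0" --pt "1 0 0 0 0" --force 20

```text
time: 35.1
position: [0.3834, 0.0606, 0.1463]
eef_rot: [-3.05, -0.559, -0.124]
force: [0.8, 0.5, -2.4]
grip_width: 0.0257
```

```bash
python3 - <<'E'
from fitscan import *
tilt(); nose([.407,.064,.057]); fitscan(('wrist',))
g=r.grab_frame('side');cv2.imwrite('pics/s12.png',cv2.resize(g['image'][170:310,230:400,::-1],None,fx=4,fy=4,interpolation=cv2.INTER_CUBIC))
E
```

```text
tilt 32.4 heading 2.7 q [-0.325 -0.288  2.454  0.436  0.48   1.005]
t 35.1 nose [0.4355 0.0638 0.0622] tcp [0.3834 0.0606 0.1463] shift [-26.7   2.4 -10.9] F [ 0.8  0.5 -2.4] w 0.0257
[[0.841, -0.075, 0.536], [-0.105, -0.994, 0.025], [0.531, -0.077, -0.844]]
wrist -0.02 2119 x [ 6.3 11.7 12.9] y [-23.1   0.   23. ]
wrist 0.0 1365 x [10.  12.6 13.2] y [-13.   -0.7  11.6]
wrist 0.06 972 x [-3.6 18.5 20.7] y [-17.2  -0.   16.1]
wrist 0.075 314 x [19.3 20.7 21.1] y [-16.   -0.6  15. ]
wrist 0.09 499 x [-30.2  -6.   21.2] y [-23.9 -14.   23.9]
pred nose x,y [-1.2 -0.6] look [0.02099528 0.00299933 0.99977508]
```

View pics/s12.png

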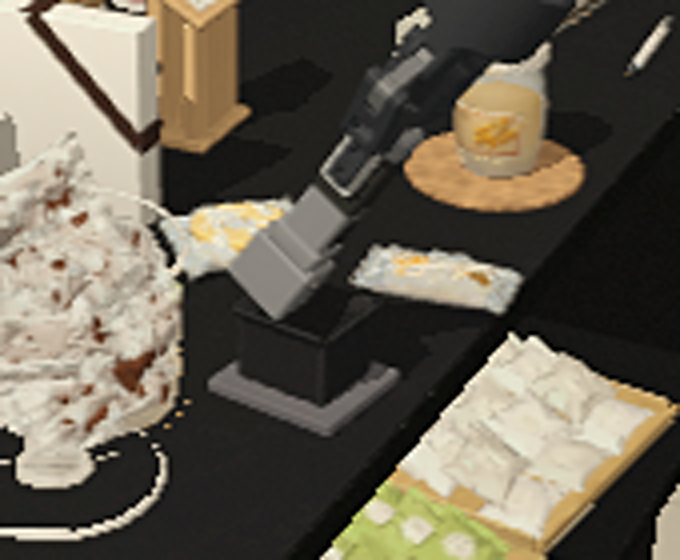

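The front corner is riding over the front lip, so the pocket can't pivot the scanner upright. The tall stand is fixed, so I'll press the nose against its vertical front face and let the scanner pivot in the pads there.

```bash
python3 - <<'E'
from h import *
go([.47,.02,.27]); 
s=r.sense();R=Ro.from_euler('xyz',s['eef_rot']).as_matrix()
print('then', R.T@(np.array([.52,-.238,.27])-[.47,.02,.27])*1000)
W=np.r_[np.load('Wtop.npy').reshape(-1,3),np.load('Wside.npy').reshape(-1,3)]
m=(abs(W[:,0]-.62)<.03)&(abs(W[:,1]+.236)<.05)&(W[:,2]>.01)&(W[:,2]<.12); P=W[m]
for lo in(.01,.03,.05,.07,.09,.1): k=(P[:,2]>lo)&(P[:,2]<lo+.02); print(lo,k.sum(),np.percentile(P[k,0],[0,5,50]).round(3) if k.any() else '')
E
```

```text
t 35.2 pos [0.3823 0.0609 0.1456] rpy [-3.05  -0.558 -0.124] w 0.0253 F [ 0.4  0.6 -2.2]
 shift [143.9  24.4 -59.2] len 158 turn 0.0
then [ 69.13453603 252.74474311  20.1124528 ]
0.01 196 [0.621 0.627 0.634]
0.03 144 [0.63  0.632 0.635]
0.05 143 [0.63  0.632 0.635]
0.07 89 [0.631 0.631 0.635]
0.09 186 [0.621 0.624 0.628]
0.1 581 [0.621 0.625 0.635]
```

drive_tool --pt "1 12 0 -18 0" --pt "1 25 0 -25 0" --pt "1 35 8 -15 0" --pt "1 35 10 0 0" --pt "1 30 25 0 0" --pt "1 15 40 3 0" --pt "1 13 45 4 0" --pt "1 13 45 4 0" --pt "1 13 45 4 0" --pt "1 13 40 4 0" --pt "1 5 20 2 0" --pt "1 0 0 0 0" --force 40

```text
time: 36.7
position: [0.5165, -0.2461, 0.2637]
eef_rot: [-3.048, -0.55, -0.122]
force: [-0.1, 0.9, -1.9]
grip_width: 0.0251
```

```bash
python3 - <<'E'
from h import *
tilt(); nose([.585,-.236,.06])
E
```

```text
tilt 31.9 heading 3.1 q [-0.93   0.032  1.86   0.554  0.994  0.489]
t 36.7 nose [ 0.5678 -0.2425  0.1791] tcp [ 0.5165 -0.2461  0.2637] shift [-48.4   1.8 110.3] F [-0.1  0.9 -1.9] w 0.0251
[[0.846, -0.073, 0.528], [-0.104, -0.994, 0.029], [0.523, -0.08, -0.849]]
```

drive_tool --pt "1 -8 0 17 0" --pt "1 -12 0 28 0" --pt "1 -13 0 30 0" --pt "1 -11 0 25 0" --pt "1 -5 0 10 0" --pt "1 0 0 0 0"

```text
time: 37.45
position: [0.5322, -0.2281, 0.1428]
eef_rot: [-3.046, -0.55, -0.116]
force: [0.6, -0.1, -2.6]
grip_width: 0.0254
```

```bash
python3 - <<'E'
from h import *
tilt(); nose([.59,-.236,.06])
E
```

```text
tilt 31.9 heading 3.8 q [-0.875  0.19   2.023  0.714  0.711  0.284]
t 37.45 nose [ 0.5835 -0.2239  0.0582] tcp [ 0.5322 -0.2281  0.1428] shift [ 7.7 11.4  1.5] F [ 0.6 -0.1 -2.6] w 0.0254
[[0.847, -0.066, 0.528], [-0.099, -0.994, 0.035], [0.523, -0.082, -0.849]]
```

drive_tool --pt "1 -3 11 5 0" --pt "1 10 -1 6 0" --pt "1 10 -1 6 0" --pt "1 8 -1 4 0" --pt "1 8 -1 2 0" --pt "1 8 -1 2 0" --pt "1 8 -1 1 0" --force 20

```text
time: 38.33
position: [0.5888, -0.2402, 0.1482]
eef_rot: [-3.056, -0.548, -0.108]
force: [-7.3, -2.8, -1.2]
grip_width: 0.0256
```

```bash
python3 - <<'E'
from fitscan import *
tilt(); nose([.59,-.236,.06]); fitscan(('wrist',))
g=r.grab_frame('side');cv2.imwrite('pics/s13.png',cv2.resize(g['image'][120:260,220:390,::-1],None,fx=4,fy=4,interpolation=cv2.INTER_CUBIC))
E
```

```text
tilt 31.8 heading 3.2 q [-0.792  0.268  1.895  0.658  0.702  0.411]
t 38.33 nose [ 0.6398 -0.2366  0.0634] tcp [ 0.5888 -0.2402  0.1482] shift [-44.1   2.8 -23.3] F [-7.3 -2.8 -1.2] w 0.0256
[[0.848, -0.063, 0.525], [-0.092, -0.995, 0.029], [0.521, -0.073, -0.85]]
wrist -0.02 1617 x [ 6.3 10.  11.2] y [-23.3   0.5  23.2]
wrist 0.0 668 x [-0.8  4.   6.5] y [-12.6  -0.7  11. ]
wrist 0.06 637 x [-16.1  -3.3  -1.6] y [-17.   -0.6  15.8]
wrist 0.075 141 x [-6.9 -5.4 -3.9] y [-15.2  -0.5  14.5]
wrist 0.09 331 x [-14.6  -8.4  -4. ] y [-23.    3.5  22.9]
pred nose x,y [-1.2 -0.6] look [0.02099528 0.00299933 0.99977508]
```

View pics/s13.png

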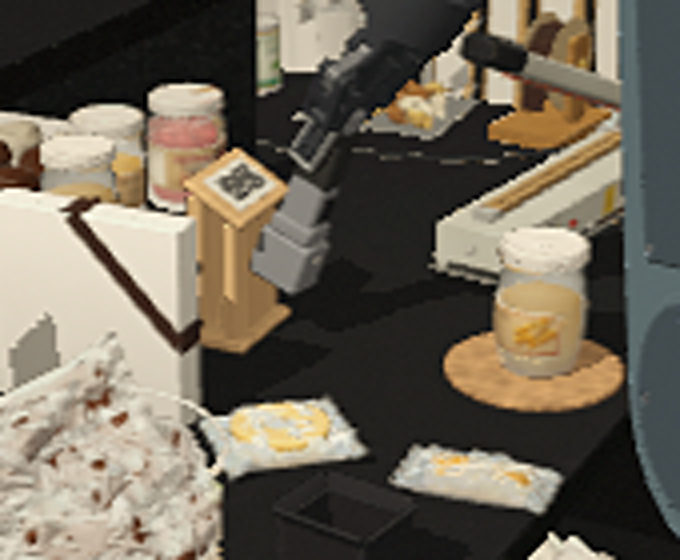

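The pivoting works: the scanner has turned about 15° in the pads at 7 N. I'll continue.

drive_tool --pt "1 8 -1 2 0" --pt "1 8 -1 2 0" --pt "1 7 -1 2 0" --pt "1 4 0 1 0" --pt "1 0 0 0 0"

```text
time: 39.05
position: [0.6138, -0.2394, 0.1548]
eef_rot: [-3.06, -0.541, -0.1]
force: [-4.4, -0.5, -0.3]
grip_width: 0.0252
```

```bash
cat > ax.py <<'E'
from fitscan import *
def axis():
    """scanner +x faces from wrist cloud -> axis in tool, world lean"""
    s=r.sense(); R=Ro.from_euler('xyz',s['eef_rot']).as_matrix(); tp=np.array(s['position'])
    f=r.grab_frame('wrist');W=cloud(f,wristT(s,f)); cv2.imwrite('pics/wlast.png',f['image'][:,:,::-1])
    P=W.reshape(-1,3);P=P[np.isfinite(P).all(1)];Q=(P-tp)@R
    m=(abs(Q[:,1])<.010)&(Q[:,2]>-.0)&(Q[:,2]<.12)&(abs(Q[:,0])<.08)
    q=Q[m]; 
    for lo in np.arange(0,.12,.01):
        k=(q[:,2]>=lo)&(q[:,2]<lo+.01)
        if k.sum()>5: print(round(lo,2),k.sum(),np.percentile(q[k,0]*1000,[5,50,95]).round(1))
    np.save('q.npy',q)
E
python3 - <<'E'
from ax import *
tilt(); nose([.59,-.236,.06]); axis()
g=r.grab_frame('side');cv2.imwrite('pics/s14.png',cv2.resize(g['image'][120:260,220:390,::-1],None,fx=4,fy=4,interpolation=cv2.INTER_CUBIC))
E
```

```text
tilt 31.3 heading 3.2 q [-0.751  0.294  1.833  0.611  0.714  0.49 ]
t 39.05 nose [ 0.6641 -0.2358  0.0697] tcp [ 0.6138 -0.2394  0.1548] shift [-68.2   5.2 -30.2] F [-4.4 -0.5 -0.3] w 0.0252
[[0.853, -0.058, 0.519], [-0.086, -0.996, 0.029], [0.515, -0.07, -0.854]]
0.0 44 [-2.6 -2.1 -1.6]
0.03 25 [-17.6 -17.3 -16.9]
0.04 3551 [-18.5   8.9  33.3]
0.05 524 [-22.6  34.6  39. ]
0.06 45 [-23.3 -22.2 -21.2]
```

View pics/s14.png

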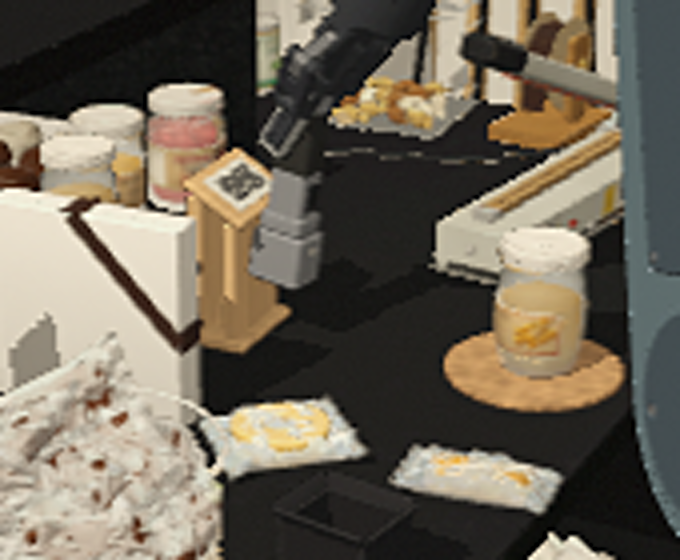

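drive_tool --pt "1 6 0 2 0" --pt "1 0 0 0 0" --pt "1 -12 0 -8 0" --pt "1 -20 5 -20 0" --pt "1 -10 5 -30 0" --pt "1 0 0 -30 0" --pt "1 0 0 -10 0" --pt "1 0 0 0 0"

```text
time: 40.15
position: [0.5285, -0.2468, 0.2185]
eef_rot: [-3.058, -0.541, -0.1]
force: [-0.1, 0.4, -1.7]
grip_width: 0.025
```

```bash
python3 - <<'E'
from ax import *
tilt(); nose([.59,-.236,.06]); axis()
s=r.sense();R=Ro.from_euler('xyz',s['eef_rot']).as_matrix();G=np.array(s['position'])-R[:,2]*.019
for n in('side','top'):
    g=r.grab_frame(n);W=cloud(g)
    if n=='side':
        cv2.imwrite('pics/s15.png',cv2.resize(g['image'][120:260,220:390,::-1],None,fx=4,fy=4,interpolation=cv2.INTER_CUBIC))
    P=W.reshape(-1,3);P=P[np.isfinite(P).all(1)];d=P-G
    for lo in np.arange(-.13,-.02,.015):
        k=(d[:,2]>lo)&(d[:,2]<lo+.015)&(np.hypot(d[:,0],d[:,1])<.045)
        if k.sum()>8: print(n,round(lo,3),k.sum(),'x',np.percentile(d[k,0]*1000,[3,50,97]).round(1),'y',np.percentile(d[k,1]*1000,[3,50,97]).round(1))
E
```

```text
tilt 31.3 heading 3.5 q [-0.903  0.102  1.899  0.579  0.896  0.432]
t 40.15 nose [ 0.5789 -0.243   0.1334] tcp [ 0.5285 -0.2468  0.2185] shift [-28.8  -2.3  68.7] F [-0.1  0.4 -1.7] w 0.025
[[0.853, -0.056, 0.519], [-0.085, -0.996, 0.032], [0.515, -0.072, -0.854]]
0.04 37 [-23.5 -23.1 -22.6]
0.05 151 [-28.2 -27.2 -26.3]
0.06 52 [-27.2 -26.7 -26.4]
side -0.13 17 x [-24.5  -8.6  14.1] y [ 2.6 23.4 25.5]
side -0.115 92 x [-25.3  -9.6  18.2] y [-0.6 23.5 28.6]
side -0.1 91 x [-26.7 -11.8  15.3] y [-2.1 22.1 28.1]
side -0.085 86 x [-25.1 -11.6  14.9] y [-2.5 19.3 26.9]
side -0.07 74 x [-22.4  -8.7  10.1] y [ 2.6 16.8 23.5]
side -0.055 70 x [-23.6 -11.6   8.7] y [ 1.7 14.9 21.1]
side -0.04 64 x [-23.  -12.4   4.7] y [-3.9 14.8 20.1]
side -0.025 71 x [-23.5 -13.    8.6] y [-5.3 15.3 21.5]
top -0.115 51 x [-23.9  -7.   18.1] y [-1.2 23.8 25.6]
top -0.1 46 x [-24.8  -4.9  17. ] y [-1.4 23.  24.8]
top -0.085 33 x [-23.8  10.2  18.7] y [ 1.2 20.8 23. ]
```

View pics/s15.png

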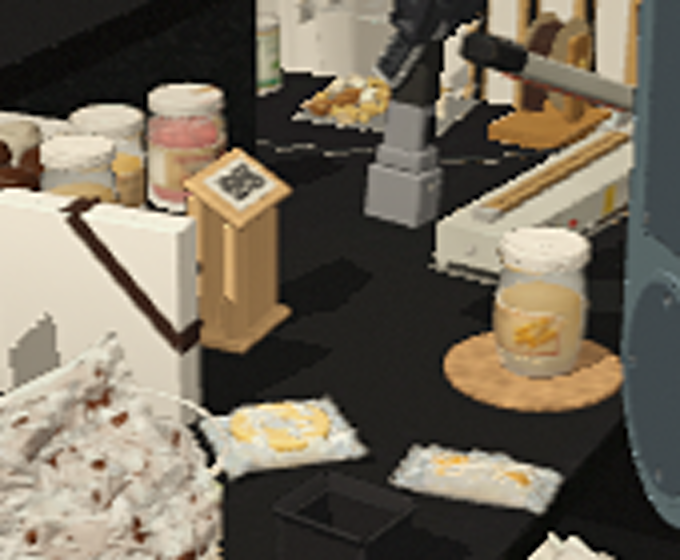

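View pics/wlast.png

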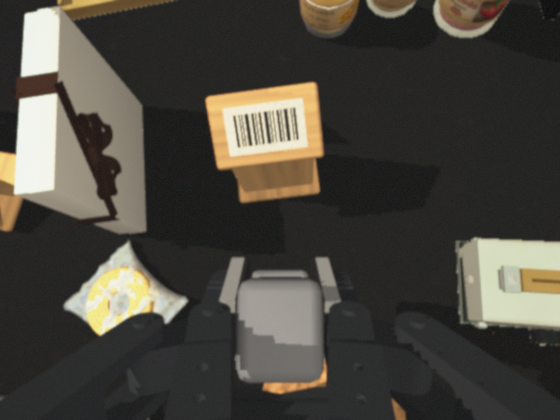

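The scanner now hangs upright, with its head at (320,170) in the original side view. The remaining lean is about 3–4° and should fit the pocket's play. I'll carry it back over the holder.

```bash
python3 - <<'E'
from h import *
go([.4214,.057,.25])
E
```

```text
t 40.3 pos [ 0.5286 -0.2462  0.2171] rpy [-3.056 -0.539 -0.1  ] w 0.0249 F [ 0.3  0.3 -1.9]
 shift [-100.6 -298.4  -73.1] len 323 turn 0.0
```

drive_tool --pt "1 -6 -15 -15 0" --pt "1 -11 -30 -15 0" --pt "1 -14 -40 -10 0" --pt "1 -14 -42 -7 0" --pt "1 -14 -42 -7 0" --pt "1 -14 -42 -7 0" --pt "1 -14 -40 -7 0" --pt "1 -9 -30 -4 0" --pt "1 -4 -14 -1 0" --pt "1 0 0 0 0" --force 25

```text
time: 41.55
position: [0.417, 0.0663, 0.2435]
eef_rot: [-3.041, -0.526, -0.101]
force: [0.6, -0.0, -1.9]
grip_width: 0.0253
```

```bash
cat > rel.py <<'E'
from h import *
def rel():
    s=r.sense();R=Ro.from_euler('xyz',s['eef_rot']).as_matrix();G=np.array(s['position'])-R[:,2]*.019
    print('G',G.round(4))
    for n in('side','top'):
        g=r.grab_frame(n);W=cloud(g)
        cv2.imwrite('pics/%s_%d.png'%(n,round(s['time']*100)),cv2.resize(g['image'][170:310,190:360,::-1],None,fx=4,fy=4,interpolation=cv2.INTER_CUBIC))
        P=W.reshape(-1,3);P=P[np.isfinite(P).all(1)];d=P-G
        for lo in (-.13,-.115,-.1,-.085,-.055,-.04):
            k=(d[:,2]>lo)&(d[:,2]<lo+.015)&(np.hypot(d[:,0],d[:,1])<.04)&(P[:,2]>.065)
            if k.sum()>8:
                rc=cv2.minAreaRect(P[k][:,:2].astype(np.float32)*1000)
                print(n,lo,k.sum(),'x',np.percentile(P[k,0]*1000,[3,97]).round(1),'y',np.percentile(P[k,1]*1000,[3,97]).round(1),'rect',np.round(rc[0],1),np.round(rc[1],1),round(rc[2],1),'zmin',P[k,2].min().round(4))
E
python3 - <<'E'
from rel import *
tilt(); go([.4214,.057,.25]); rel()
E
```

```text
tilt 30.6 heading 5.5 q [-0.272 -0.335  2.192  0.259  0.797  1.238]
t 41.55 pos [0.417  0.0663 0.2435] rpy [-3.041 -0.526 -0.101] w 0.0253 F [ 0.6 -0.  -1.9]
 shift [ 7.9  8.5 -3.8] len 12 turn 0.0
G [0.4073 0.0654 0.2598]
side -0.13 20 x [382.7 418.6] y [66.3 92.4] rect [395.3  85.1] [45.8 22.7] 36.1 zmin 0.1395
side -0.115 137 x [381.1 422.2] y [65.8 95.6] rect [396.3  87.1] [52.3 27.2] 33.3 zmin 0.145
side -0.1 145 x [380.7 423. ] y [64.1 93.6] rect [394.6  84.3] [52.7 29.7] 36.3 zmin 0.1599
side -0.085 146 x [380.7 421.9] y [64.4 92.1] rect [398.1  84.1] [49.3 30.7] 28.9 zmin 0.175
side -0.055 106 x [384.1 414.2] y [66.5 85.4] rect [397.  79.] [35.1 16.1] 26.0 zmin 0.2048
side -0.04 107 x [385.1 412.7] y [60.1 84.9] rect [394.2  76.6] [36.6 19. ] 38.6 zmin 0.2199
top -0.085 30 x [421.9 426. ] y [59.2 85.5] rect [423.9  72.3] [ 4.2 26.6] 1.2 zmin 0.1765
```

```bash
python3 - <<'E'
from h import *
go([.422,.0538,.1785])
E
```

```text
t 41.65 pos [0.4175 0.065  0.2437] rpy [-3.042 -0.526 -0.104] w 0.0251 F [ 0.2  0.4 -2.5]
 shift [-27.9  16.5  57.8] len 66 turn 0.0
```

View pics/side_4155.png

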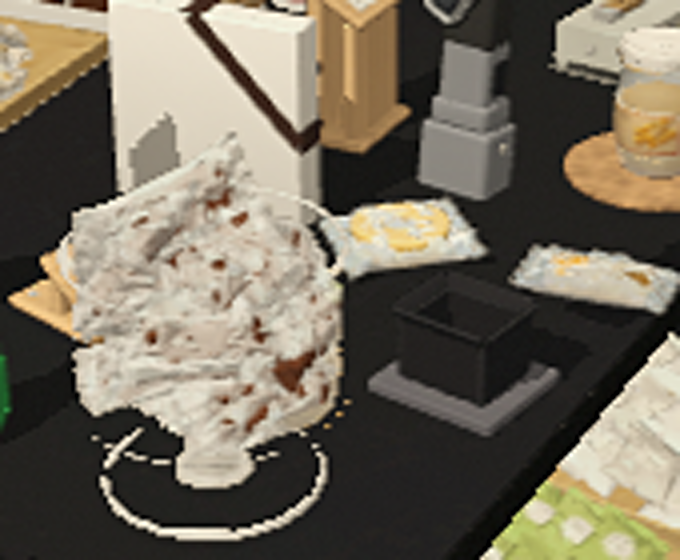

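The scanner hangs nearly vertical at (307,205) over the pocket at (305,250). I'll bring it down to just above the rim.

drive_tool --pt "1 -5 5 10 0" --pt "1 -8 5 16 0" --pt "1 -8 4 16 0" --pt "1 -5 2 12 0" --pt "1 -2 1 4 0" --pt "1 0 0 0 0"

```text
time: 42.4
position: [0.4225, 0.0473, 0.1725]
eef_rot: [-3.042, -0.522, -0.113]
force: [-0.4, 0.9, -1.0]
grip_width: 0.0253
```

```bash
python3 - <<'E'
from rel import *
tilt(); go([.422,.0538,.1785]); rel(); import os; os.system('ls -t pics|head -2')
E
```

```text
top_4240.png
side_4240.png
tilt 30.4 heading 4.9 q [-0.337 -0.225  2.318  0.38   0.592  1.053]
t 42.4 pos [0.4225 0.0473 0.1725] rpy [-3.042 -0.522 -0.113] w 0.0253 F [-0.4  0.9 -1. ]
 shift [ 1.9 -7.  -5.1] len 9 turn 0.0
G [0.4129 0.0464 0.1889]
side -0.13 21 x [386.9 427.4] y [48.7 73.9] rect [403.5  66.2] [46.7 22.3] 24.5 zmin 0.0681
side -0.115 127 x [386.5 428.9] y [48.  76.7] rect [400.9  67.7] [52.2 29.6] 33.6 zmin 0.0739
side -0.1 127 x [385.6 427.6] y [47.9 74.6] rect [402.2  66.5] [51.4 26.4] 31.3 zmin 0.0889
side -0.085 139 x [386.1 426.1] y [45.  72.8] rect [401.4  64.5] [49.6 26.9] 34.5 zmin 0.1039
side -0.055 94 x [390. 420.] y [49.2 66.3] rect [403.   61.4] [34.4 17.2] 26.0 zmin 0.134
side -0.04 94 x [390.5 419. ] y [42.1 66.7] rect [401.4  58.6] [35. 20.] 31.0 zmin 0.1493
top -0.085 24 x [427.7 430.9] y [39.2 63.7] rect [429.4  51.4] [24.7  4. ] 86.9 zmin 0.1057
```

drive_tool --pt "1 0 -7 0 0" --pt "1 0 0 0 0" --pt "1 -5 0 9 0" --pt "1 -5 0 9 0" --pt "1 0 0 0 0"

```text
time: 43.12
position: [0.4249, 0.0557, 0.154]
eef_rot: [-3.044, -0.527, -0.111]
force: [0.5, 1.3, -1.8]
grip_width: 0.0251
```

```bash
python3 - <<'E'
from rel import *
tilt(); go([.422,.0538,.1785]); rel(); import os; os.system('ls -t pics|head -2')
E
```

```text
top_4312.png
side_4312.png
tilt 30.7 heading 4.7 q [-0.297 -0.182  2.348  0.4    0.506  1.053]
t 43.12 pos [0.4249 0.0557 0.154 ] rpy [-3.044 -0.527 -0.111] w 0.0251 F [ 0.5  1.3 -1.8]
 shift [ 10.   -0.  -22.6] len 25 turn 0.0
G [0.4152 0.0549 0.1704]
side -0.115 45 x [388.9 429.8] y [54.2 83.9] rect [403.5  75.4] [49.5 24.2] 33.0 zmin 0.0653
side -0.1 125 x [388.4 429.9] y [55.3 83.2] rect [404.2  76. ] [49.3 27.7] 28.8 zmin 0.0705
side -0.085 137 x [388.9 429.4] y [51.2 81.5] rect [404.6  74.3] [49.3 30.3] 31.3 zmin 0.0854
side -0.055 97 x [392.2 421.8] y [53.3 74.7] rect [403.8  66.7] [36. 19.] 37.1 zmin 0.1154
side -0.04 96 x [393.2 423.1] y [51.2 74.4] rect [402.8  65.9] [37.4 20.5] 36.4 zmin 0.1304
top -0.085 24 x [431.  433.9] y [48.4 72.7] rect [432.5  60.6] [ 2.5 27.1] 2.0 zmin 0.0889
```

View pics/side_4312.png

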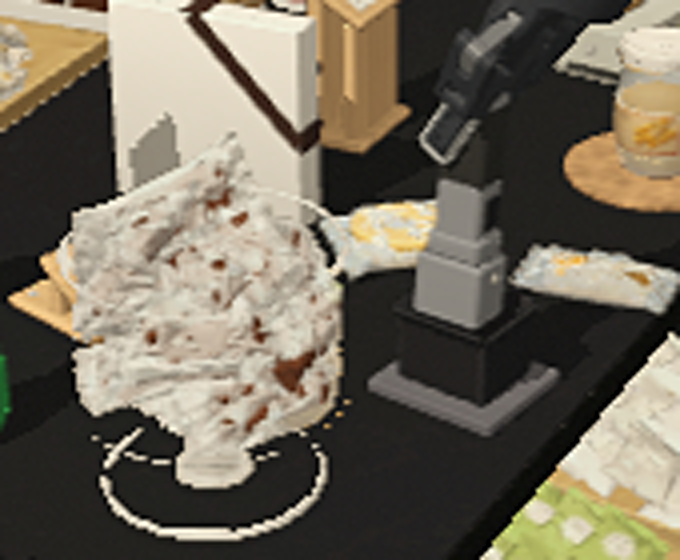

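View pics/top_4312.png

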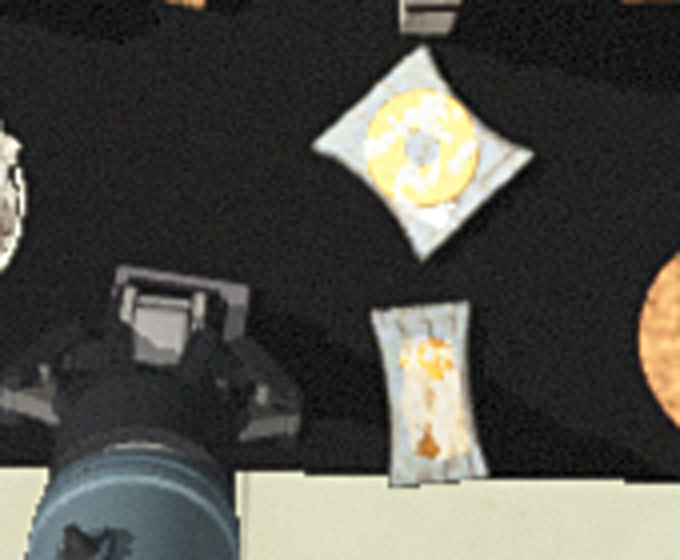

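The nose is just inside the lips and centred. I'll go down in short steps and watch the force.

drive_tool --pt "1 -6 0 8 0" --pt "1 -5 0 8 0" --pt "1 0 0 0 0"

```text
time: 43.6
position: [0.4307, 0.0557, 0.1424]
eef_rot: [-3.045, -0.546, -0.112]
force: [-0.7, 0.4, -2.4]
grip_width: 0.0253
```

```bash
python3 - <<'E'
from rel import *
tilt(); go([.412,.0557,.114]); rel()
E
```

```text
tilt 31.7 heading 4.1 q [-0.291 -0.149  2.372  0.459  0.435  0.993]
t 43.6 pos [0.4307 0.0557 0.1424] rpy [-3.045 -0.546 -0.112] w 0.0253 F [-0.7  0.4 -2.4]
 shift [-30.6   3.5  14.4] len 34 turn 0.0
G [0.4207 0.055  0.1586]
side -0.1 78 x [388.3 429.5] y [55.9 82.8] rect [404.5  75.6] [49.2 23.5] 28.4 zmin 0.0656
side -0.085 131 x [389.1 429.9] y [55.  80.6] rect [404.8  73.5] [49.4 24.7] 32.3 zmin 0.0739
side -0.055 90 x [394.  424.7] y [59.6 76.4] rect [408.3  70.1] [33.1 16.5] 13.5 zmin 0.1037
side -0.04 98 x [396.  425.8] y [49.2 74.2] rect [406.6  65.6] [36. 21.] 37.2 zmin 0.1186
```

drive_tool --pt "1 -12 0 3 0" --pt "1 -10 0 5 0" --pt "1 0 0 0 0"

```text
time: 44.08
position: [0.4223, 0.0549, 0.1293]
eef_rot: [-3.049, -0.56, -0.114]
force: [-0.6, 0.3, -1.7]
grip_width: 0.0251
```

```bash
python3 - <<'E'
from rel import *
tilt(); go([.418,.0557,.114]); rel()
E
```

```text
tilt 32.5 heading 3.3 q [-0.301 -0.142  2.42   0.542  0.375  0.899]
t 44.08 pos [0.4223 0.0549 0.1293] rpy [-3.049 -0.56  -0.114] w 0.0251 F [-0.6  0.3 -1.7]
 shift [-11.9   0.7  10.6] len 16 turn 0.0
G [0.4121 0.0544 0.1454]
side -0.085 97 x [383.8 424.1] y [54.1 79.6] rect [402.5  70.3] [44.5 29. ] 23.7 zmin 0.0651
side -0.055 88 x [387.2 416.6] y [57. 74.] rect [399.3  69.1] [32.7 17.5] 28.6 zmin 0.0906
side -0.04 92 x [388.5 417.9] y [54.3 73.8] rect [399.3  65.4] [35.5 19.7] 33.7 zmin 0.1054
top -0.085 16 x [425.2 428.6] y [49.2 72.2] rect [426.9  60.3] [24.5  3.1] 86.2 zmin 0.0654
```

drive_tool --pt "1 -6 0 6 0" --pt "1 -5 0 6 0" --pt "1 0 0 0 0"

```text
time: 44.55
position: [0.4214, 0.0559, 0.115]
eef_rot: [-3.05, -0.564, -0.113]
force: [0.9, -0.4, -3.2]
grip_width: 0.0252
```

```bash
python3 - <<'E'
from rel import *
tilt(); go([.418,.0557,.114]); rel()
E
```

```text
tilt 32.7 heading 3.2 q [-0.298 -0.106  2.448  0.642  0.319  0.794]
t 44.55 pos [0.4214 0.0559 0.115 ] rpy [-3.05  -0.564 -0.113] w 0.0252 F [ 0.9 -0.4 -3.2]
 shift [-3.4  0.5 -1. ] len 4 turn 0.0
G [0.4112 0.0553 0.131 ]
side -0.055 91 x [386.6 415.4] y [57.7 76.1] rect [399.7  70. ] [33.1 17.8] 20.8 zmin 0.0761
side -0.04 87 x [387.6 416.5] y [51.9 74.8] rect [398.4  65.7] [36.3 21.4] 36.1 zmin 0.0913
```

The nose is about 3 mm above the pocket floor. Releasing now.

drive_tool --pt "-1 0 0 0 0" --pt "-1 0 0 0 0" --pt "-1 0 0 0 0" --pt "-1 0 0 0 0" --pt "-1 0 0 0 0"

```text
time: 45.28
position: [0.4218, 0.0561, 0.1162]
eef_rot: [-3.051, -0.566, -0.111]
force: [0.3, -0.4, -0.5]
grip_width: 0.0854
```

```bash
python3 - <<'E'
from rel import *
tilt(); go([.418,.0557,.114]); rel(); import os; os.system('ls -t pics|head -2')
f=r.grab_frame('wrist');cv2.imwrite('pics/w20.png',f['image'][:,:,::-1])
E
cp pics/$(ls -t pics|grep side_|head -1) pics/slast.png
```

```text
top_4528.png
side_4528.png
tilt 32.8 heading 3.3 q [-0.298 -0.109  2.446  0.639  0.321  0.796]
t 45.27 pos [0.4218 0.0561 0.1162] rpy [-3.051 -0.566 -0.111] w 0.0854 F [ 0.3 -0.4 -0.5]
 shift [-4.4  0.8 -0.2] len 4 turn 0.0
G [0.4115 0.0555 0.1322]
side -0.055 90 x [388.9 418.1] y [62.9 81.4] rect [398.9  73.5] [36.2 20.7] 39.1 zmin 0.0773
side -0.04 89 x [389.5 418.4] y [58.5 82.7] rect [398.8  74.8] [35.8 22.1] 36.0 zmin 0.0923
```

View pics/w20.png

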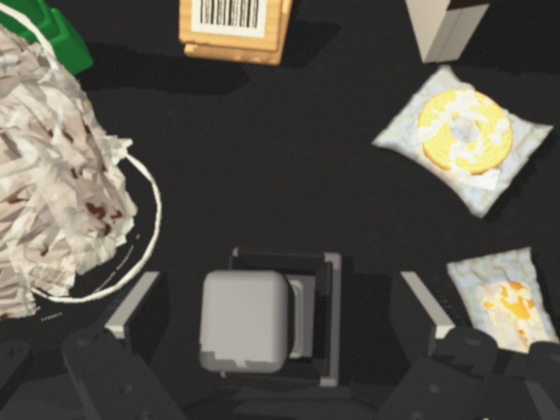

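View pics/slast.png

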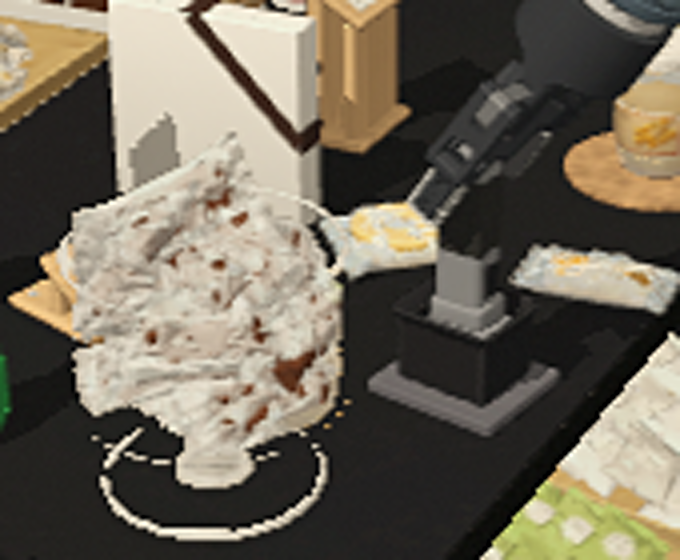

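The scanner stands upright in the pocket and the fingers are open with clearance on both sides. I'll retreat along the tool axis.

drive_tool --pt "-1 0 0 -15 0" --pt "-1 0 0 -25 0" --pt "-1 0 0 -30 0" --pt "-1 0 0 -35 0" --pt "-1 0 0 -35 0" --pt "-1 0 0 -20 0" --pt "-1 0 0 0 0"

```text
time: 46.3
position: [0.332, 0.051, 0.2542]
eef_rot: [-3.054, -0.563, -0.11]
force: [-0.5, -0.1, 0.1]
grip_width: 0.0854
```

```bash
python3 - <<'E'
from h import *
tilt(); go([.418,.0557,.3])
f=r.grab_frame('top');W=cloud(f);cv2.imwrite('pics/tend.png',f['image'][:,:,::-1])
g=r.grab_frame('side');V=cloud(g);cv2.imwrite('pics/send.png',g['image'][:,:,::-1])
for n,X in(('top',W),('side',V)):
    def sel(x0,x1,y0,y1,z0,z1): return (X[...,0]>x0)&(X[...,0]<x1)&(X[...,1]>y0)&(X[...,1]<y1)&(X[...,2]>z0)&(X[...,2]<z1)
    for nm,b in(('scannertop',(.37,.45,.03,.11,.148,.175)),('scanmid',(.37,.45,.03,.11,.08,.145)),('carton',(.55,.8,-.14,-.03,.1,.2)),('ring',(.45,.6,-.16,-.01,.01,.05)),('bar',(.3,.45,-.14,-.03,.01,.05)),('lid',(.37,.48,-.34,-.21,.095,.115))):
        P=X[sel(*b)]
        if len(P)>10: rc=cv2.minAreaRect(P[:,:2].astype(np.float32)*1000);print(n,nm,len(P),np.round(rc[0],1),np.round(rc[1],1),round(rc[2],1),'z',np.median(P[:,2]).round(4),P[:,2].max().round(4))
E
```

```text
tilt 32.6 heading 3.0 q [-0.57  -0.648  2.302  0.373  1.04   0.969]
t 46.3 pos [0.332  0.051  0.2542] rpy [-3.054 -0.563 -0.11 ] w 0.0854 F [-0.5 -0.1  0.1]
 shift [ 96.2 -13.5   7.8] len 98 turn 0.0
top scannertop 212 [406.7  64.3] [26.  29.9] 85.3 z 0.1605 0.1658
top scanmid 41 [400.  56.] [14.7 34.4] 49.6 z 0.1119 0.1449
top carton 1247 [674.6 -83.2] [149.6  47.8] 3.6 z 0.1498 0.1557
top ring 1191 [532.7 -79.9] [97.6 94.9] 45.1 z 0.0192 0.0441
top bar 891 [387.7 -85.4] [100.5  55. ] 7.6 z 0.0185 0.0293
top lid 736 [ 421.3 -274. ] [60.7 62.3] 41.2 z 0.1038 0.1086
side scannertop 126 [403.8  67.6] [29.3 31.1] 84.0 z 0.1576 0.1617
side scanmid 402 [399.5  75.1] [36.  22.1] 32.7 z 0.1136 0.145
side carton 1065 [672.9 -76.6] [154.1  55.2] 7.7 z 0.1303 0.1539
side ring 371 [545.9 -62.3] [ 93.6 103.1] 27.5 z 0.0191 0.0495
side bar 379 [387.3 -82.3] [98.7 59.9] 7.5 z 0.0166 0.0265
side lid 202 [ 419. -269.] [62.9 61.5] 74.4 z 0.1023 0.1064
```

View pics/send.png

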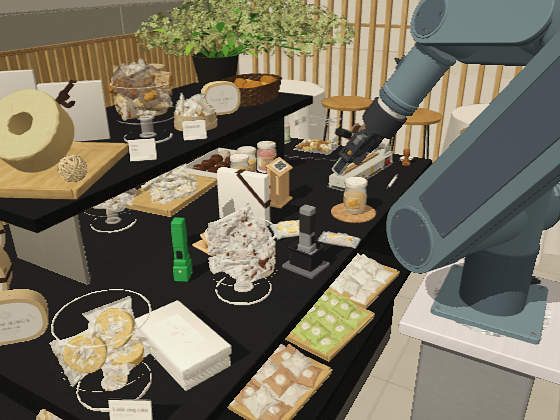

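View pics/tend.png

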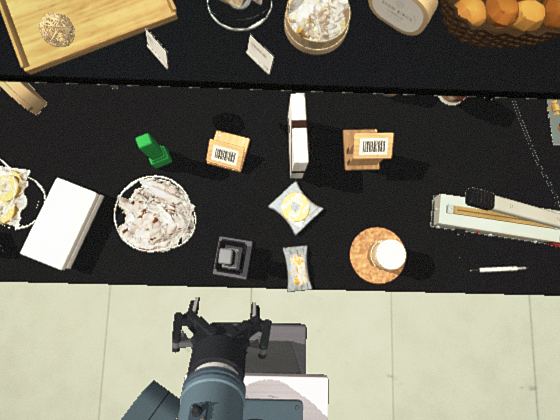

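```bash
python3 - <<'E'
from rig import r
print(r.finish_job())
E
```

```text
the job is handed in; nothing more can be done
None
```

I carried out every step and handed the job in at about 46 s of the 72 s allowed. No verdict came back, so I can't confirm that the scans counted.

- **Jar:** it stands upright on the cork mat, about 1–2 mm from the centre.
- **Low barcode, scanned first:** I held the scanner still for about 2 s at 50 mm. I estimate it was about 2 mm off the barcode's middle and 6.5° off square; the limit is 9.7°. This was the tightest margin of the run.
- **Tall barcode, scanned second:** I held it still for about 1.5 s at 51 mm. I estimate it was about 2 mm off the middle and 4.7° off square.
- **Tilting the scanner:** the drive offers no tilt. I got about 32° by pushing against the arm's outer reach limit. There the upper arm and elbow joints rested right at the ends of their ranges (q2 −0.914 against −0.91, q3 0.187 against 0.19). I assumed rounding, but the interface did not confirm it.
- **Returning the scanner:** two attempts to straighten it failed. One was at the arm's near-side limit, the other in the holder's pocket. I then pressed its nose lightly against the fixed tall stand (about 7 N) so that it turned upright in the pads.

**Last checks:** the scanner is upright in its holder, with its top at the starting height (0.1605 m now, 0.1602 m at the start) and about 3 mm from its starting place. Top-camera measurements put the carton, ring pack and bar pack within about 1 mm of where they began. In the side view their fitted centres differ by up to about 18 mm; I put that down to partly hidden views. The gripper is open and clear of everything.

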